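# Clamp a sample box into the leak-check fixture

## Robot

A 6-joint arm with a two-finger parallel gripper is mounted at the origin on the work surface. World frame = base frame: x ahead of the robot, y to its left, z up, the work surface at z = 0. Lengths are in m, angles in degrees, forces in N, time in s.
With the tool pointing down it reaches from about 0.4 to 0.825 m from the base axis. Payload 7 kg.
Tool frame: the origin (TCP) lies at the very end of the fingers, on their centre line; the grasp point (between the pads) lies 19 mm behind it (ctrl.tcp_to_grasp is the distance from the TCP to the grasp point, in m); z points along the fingers, y is the direction in which the jaws open and shut (so a half turn about z gives the same grasp; the last joint's range is limited). The gripper opens to 88 mm and grips with 3 to 60 N. Pads are 19 mm wide; open, the fingers measure 130 mm over their backs; the gripper's body (78 mm by 193 mm) begins 47 mm behind the grasp point.
Start: joints at [-51.732, 20.546, 0.682, 0, -70.136, -16.507], TCP at [0.25, -0.627, 0.227] pointing down, gripper open.
Joint ranges: [-176.03, 176.03], [-82.01, 121.73], [-58.28, 71.71], [-173.87, 95.51], [-174.79, -0.11], [-173.66, 173.66]. Speed limits (degrees/s): [136.94, 136.94, 172.46, 180, 180, 180].

## Interface

Orientations are given as [roll, pitch, yaw] about the fixed x, y, z axes, in that order (R = Rz(yaw) Ry(pitch) Rx(roll)).
In Python, from plant import ctrl gives the robot as it stands.
- The arm moves only by the tool jog_arm, never from a script. Its argument "commands" is a list of rows, each an object of numbers: "x", "y", "z": the shift along the tool's x, y, z in cm; "roll": the turn about the tool's z in rad. In form: [{"x": .., "y": .., "z": .., "roll": ..}, ...]. A call has 1 to 12 rows; each row shifts and turns the commanded pose from where the row before left it, along the tool's axes as they then stand; what a row does not reach is not made up. A row lasts 1/10 s, in which the tool goes at most 50 mm and 8.59 degrees, less where a joint would pass 70% of its speed; a pose out of reach is approached as far as the arm can. A call is refused whole if a number of a shift passes 5 or a number of a turn 0.15, either way. A call with a gripper value outside its range is refused whole. "gripper" is the finger opening in cm, from 0 to 8.76, set as the call begins (left out, the last holds). The fingers move at their own pace and stop on an object; the grip force is fixed at half the most. Time passes only in rows, so rows that do not move let the fingers close. It gives the time, the measured TCP pose, the force and the opening at its end, in the units of the state.
- ctrl.get_obs(): the state, without advancing time (a new reading comes with each control period).
- ctrl.snapshot(name): name is "scene" or "top"; returns a dict with "image" (384x512x3 uint8, red, green, blue), "mtx" (3x3 intrinsics, pixels), "k1" (the pictures are not rectified: a ray, as slopes to the right and down, at radius r is drawn at 1 + k1 r^2 times it, then the intrinsics apply), "position" and "orientation" of the camera in the world. Camera axes: x right, y up, looking along -z (the intrinsics and any distortion apply to the point x, -y, -z); pixel columns grow to the right and rows downward; lengths in m; the calibration is good to about 2 mm. A picture is of the moment at which its call begins. There is no depth.
- ctrl.close_job(): hands the job in, once; it reports no verdict.
Trained networks look in the newest picture that a camera, given by its name, has taken for a name from the list of things; names that differ only in an ending like _2 or _b are one class to them, and where a whole thing is asked for, a point or a joint stands for the part that bears it (a point fixed in the world has none). Each returns a list of dicts, best first, with "confidence" (0 to 1); they miss things now and then, are a little off and sometimes report something else, mostly with a low value. They report only what shows in the picture. A call takes as long as a camera call.
- ctrl.search_frame(camera, query): "position" ([column, row] as shares, 0 to 1, of the picture: columns of its width, rows of its height, amid what is visible of it).
- ctrl.regions_of(camera, query): "mask" (384x512 bool, what is visible of it) and "position" ([column, row] as shares, 0 to 1, of the picture: columns of its width, rows of its height, amid what is visible of it).
The state is a dict: "clock": time; "joint_pos": joint angles; "qvel": joint speeds; "tau": joint torques, N m; "tool_pos": TCP position; "orientation": TCP orientation; "force": force on the tool from outside, world axes, zero at the start; "moment": the same for the moment, N m; "opening": finger opening in m.
Only numpy, scipy, OpenCV 4.12 (cv2) and the standard library are available. Lean on these libraries where they do the work, as an engineer would, in place of code of your own. Each camera call takes 0.05 s, during which the arm holds its last target.

## Task

Set the blue-lidded sample box up for its leak check: lay it in the fixture's channel with its port towards the test nozzle and slide it gently home by feel, until the nozzle is pushed right in and the box rests on the stop, pressing on the stop with no more than 15 N. Then push the toggle clamp's orange handle down past its over-centre point, so that the spindle locks on the lid and stays locked when you let go, without ever bearing on the handle with more than 25 N. Leave everything else on the bench where it stands.

Things in the scene. Friction and masses are not known exactly. Their poses are not given: they have to be found in the camera images.
- fixture: Leak-check fixture fixed to the bench, aluminium plate 12 mm thick. Origin on the bench under the point the closed spindle presses; x runs along the channel to the test nozzle, z up. Channel at y = 0, 48 mm wide rubber floor (x -185 to +15 mm) 15 to 17 mm above the bench (new or worn, unmeasured). Plate from x -200 to +125 mm, y -50 to +50 mm; clamp on the -y side.
- channel_mouth (a point): On the channel's centre line, level with the rails' tops (26 mm above the bench), 100 mm back (-x) from the fixture's origin. From here to 150 mm farther along +x the two grey guide rails (12 mm thick) run straight, 62 mm apart inside; backwards they flare out for 90 mm to 94 mm apart. Both ends of the box may overhang the floor; it is loaded here from above.
- clamp_bar: Steel clamp bar, 16 mm wide, in the fixture's plane x = 0 like the handle. Origin on its pivot (fixture y -85 mm, 85 mm up). Open it stands upright, its top 185 mm above the bench, the spindle pointing from it to +y as far as y = -52 mm, 170 mm up; closed it lies level along +y over the channel. Riser and cheeks under it: x -31 to +31, y -68 to -169 mm, up to 96 mm high.
- stop_block: Blue block 24 x 60 x 56 mm at the +x end of the channel; origin: centre of its underside, 102 mm along x from the fixture's, 12 mm above the bench. A screw through it, 38 mm above the bench, carries a round stop (27 mm across, facing -x) with a rubber face: 4 N/mm for 3 mm, then hard. Its free face stands anywhere from 46 to 66 mm before this origin, set by hand and unmeasured: find it by feel.
- nozzle (a joint): Spring-loaded brass test nozzle (12 mm across) in the middle of the stop: 0 = free, standing 5 mm proud of the stop's rubber face; 0.005 m = pushed right in, flush with it (its spring gives about 1 N then), up to 0.008 m as the rubber gives. Reads how far the box has pushed it in.
- sample_box: The box to be checked: rigid white box 110 (x) x 56 (y) x 44 mm (z) with a blue lid, 0.4 to 0.65 kg, smooth straight sides. Origin: centre of its underside; +x is the end with the port. It starts flat on the bench, left of the fixture, with x pointing roughly away from the robot.
- box_port (a point): Centre of the round black port on the box's +x end, 22 mm above its underside; it meets the nozzle.
- spindle: Clamp spindle at the end of the bar, with a black rubber tip 20 mm across (origin: centre of the tip's face; z points from it up the spindle). Spring-backed; on the closed clamp it presses on the lid with about 30 to 45 N.
- clamp_handle (a joint): Clamp handle, rad: 0 = fully open (up, leaning 10 degrees to -y), where it starts; 1.309 = dead centre; 1.389 = locked on its own stop, level, pointing to the fixture's -y. Unloaded it stays where it is left. From about 1.1 on the spindle presses on the box and the handle resists, by up to about 4 to 10 N at 120 mm from the pivot; past dead centre it is driven on to its hard stop.
- handle_lever: The handle: flat steel lever, then an orange round grip 22 mm across from 58 to 145 mm from the pivot (round end at 156 mm). Origin on its pivot axis; in its own frame it points along -y, and its +z side is the one to push on.
- handle_end (a point): Centre line of the orange grip 145 mm from the pivot, near its free end.
- handle_pivot (a point): Pivot of the handle, fixed on the fixture at x = 0, y = -152 mm, 87 mm above the bench. The handle turns about the fixture's x axis here.
- spare_box: Bystander: the same box with a yellow lid, 110 x 56 x 44 mm, left of the fixture. The two boxes may have changed places.
- sanitiser: Bystander: blue pump bottle, 64 mm across, 184 mm high; origin at its base.
- tablet_jar: Bystander: white jar with green cap, 54 mm across, 85 mm high; origin at its base.
- needle_carton: Bystander: small blue and white carton 60 x 90 x 50 mm; origin at its base.
- vial_carton: Bystander: white and purple carton 70 x 110 x 90 mm; origin at its base.
- label_roll: Bystander: white roll of labels standing on its end, 76 mm across, 45 mm high; origin at its base.

How it is judged:
By the outcome, as a careful person would: the job done as asked, in the order asked, and still so for the second after the job is handed in, with the robot touching nothing.
It also fails if it takes over 72 s, if anything falls off the work surface, if the arm or the gripper's body presses on something with over 40 N, if the wrist force passes 120 N, or if a joint passes its speed limit or range.

## Working session

There is one attempt and no reset: what is moved stays moved. The work goes in short steps, Python scripts to look and compute and a tool call to move; the robot and the scene stay as the last step left them, time stands still between calls to the robot, and variables do not carry over. Pictures are saved under pics/ and viewed, and the job is handed in when it is done.

Besides the shell and the picture viewer there is one more tool, called after "Request:" as name(argument=value, ...), one argument or row to a line, values as JSON. jog_arm: Moves the arm, as the interface text tells. Its arguments: {"type":"object","properties":{"commands":{"type":"array"},"gripper":{"type":"number"}},"required":["commands"]}

```bash
ls; mkdir -p pics
python3 - <<'E'
from plant import ctrl
import cv2
print(ctrl.get_obs())
for n in("scene","top"):
    s=ctrl.snapshot(n); cv2.imwrite(f"pics/{n}0.png",s["image"][:,:,::-1])
    print(n,s["mtx"],s["k1"],s["position"],s["orientation"])
    for q in("sample_box","spare_box","fixture","stop_block","box_port","clamp_handle","spindle","handle_end","handle_pivot","clamp_bar","nozzle"):
        print(q,[(r["position"],round(r["confidence"],2)) for r in ctrl.search_frame(n,q)][:3])
E
```

```text
pics
{'clock': 0.0, 'joint_pos': array([-5.17333599e+01,  2.05913485e+01,  6.33311976e-01, -2.11984693e-02,
       -7.01340618e+01, -1.65080575e+01]), 'qvel': array([ 0.05106594, -0.1467712 , -0.16348614, -0.02713752,  0.02202187,
       -0.02190778]), 'tau': array([ 1.01260839e-04, -5.82712483e+01,  2.93061340e+01,  6.99703708e+00,
        7.14753172e-03, -1.45459826e-04]), 'tool_pos': array([ 0.25003482, -0.62645934,  0.22561675]), 'orientation': array([ 1.79906035e+02, -7.06610047e-03, -1.58248631e+02]), 'force': array([-0.8629734 , -1.16334613, -0.10398273]), 'moment': array([0.03022525, 0.03017823, 0.01928221]), 'opening': 0.08745754353869911}
scene [[398.06499274   0.         251.15045208]
 [  0.         398.06499274 186.98836554]
 [  0.           0.           1.        ]] -0.01469833535516571 [ 1.19996628 -0.40242009  1.2000984 ] [35.24825568  0.77818627 62.77435632]
sample_box [([0.6541, 0.3948], 0.74)]
spare_box [([0.7023, 0.4693], 0.92), ([0.2613, 0.7255], 0.38), ([0.2748, 0.524], 0.26)]
fixture [([0.5059, 0.588], 0.93)]
stop_block [([0.5773, 0.6026], 0.71)]
box_port [([0.6
[... 235 characters left out ...]
4)]
nozzle [([0.5115, 0.5315], 0.4)]
top [[474.97585526   0.         254.00105899]
 [  0.         474.97585526 198.97637667]
 [  0.           0.           1.        ]] -0.039778193383849206 [ 0.40087545 -0.10299007  1.5741323 ] [  5.64416767   1.49425826 -90.79796455]
sample_box [([0.2645, 0.6063], 0.76)]
spare_box [([0.267, 0.4763], 0.74)]
fixture [([0.4824, 0.4844], 0.56), ([0.5771, 0.3536], 0.42)]
stop_block [([0.4529, 0.3919], 0.79)]
box_port [([0.2668, 0.607], 0.75)]
clamp_handle [([0.5559, 0.4555], 0.72)]
spindle [([0.4877, 0.4589], 0.49)]
handle_end [([0.5482, 0.4529], 0.48)]
handle_pivot [([0.4809, 0.4776], 0.85)]
clamp_bar [([0.5039, 0.4589], 0.63)]
nozzle [([0.4521, 0.4039], 0.73)]
```

View pics/scene0.png

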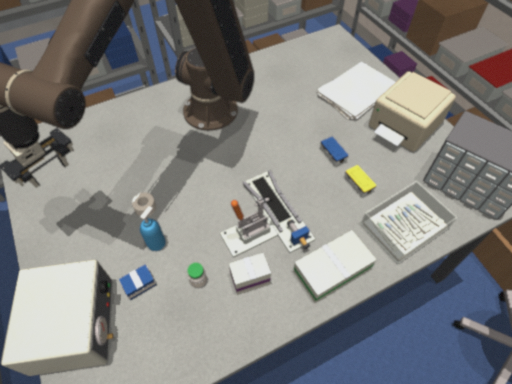

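View pics/top0.png

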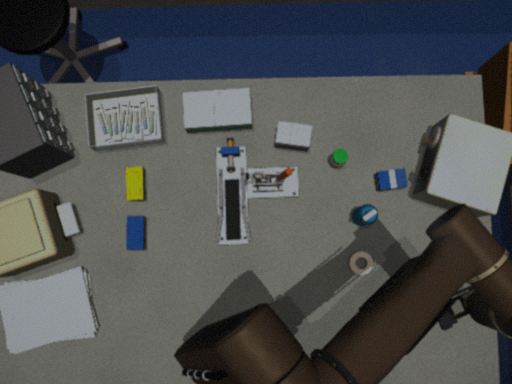

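```bash
cat > h.py <<'E'
import numpy as np, cv2
from scipy.spatial.transform import Rotation as Ro
from scipy.optimize import minimize, least_squares
def cam(s):
    return s["mtx"],s["k1"],np.array(s["position"]),Ro.from_euler("xyz",s["orientation"],degrees=True).as_matrix()
def proj(c,P):
    K,k1,p,R=c; q=(np.atleast_2d(P)-p)@R
    u=np.stack([q[:,0],-q[:,1]],1)/(-q[:,2:3]); r2=(u**2).sum(1,keepdims=True)
    u=u*(1+k1*r2); return u*[K[0,0],K[1,1]]+[K[0,2],K[1,2]]
def ray(c,px):
    K,k1,p,R=c; d=(np.asarray(px,float)-[K[0,2],K[1,2]])/[K[0,0],K[1,1]]
    u=d.copy()
    for _ in range(20): u=d/(1+k1*(u**2).sum())
    return p,R@np.array([u[0],-u[1],-1])
def onz(c,px,z):
    p,d=ray(c,px); return p+d*(z-p[2])/d[2]
E
python3 - <<'E'
from h import *
from plant import ctrl
out={}
for n in("scene","top"):
    s=ctrl.snapshot(n); np.save(f"{n}.npy",s,allow_pickle=True)
    for q in("sample_box","fixture"):
        r=ctrl.regions_of(n,q)
        if r: out[n+q]=r[0]["mask"]; print(n,q,r[0]["confidence"],r[0]["mask"].sum())
np.savez("masks.npz",**out)
t=np.load("top.npy",allow_pickle=True).item(); c=cam(t); im=t["image"][:,:,::-1]
for nm,px in dict(blue=(136,233),flo0=(233,243),flo1=(232,180)).items(): print(nm,onz(c,px,.03))
a=cv2.resize(im[130:260,110:310],None,fx=4,fy=4,interpolation=cv2.INTER_CUBIC);cv2.imwrite("pics/t1.png",a)
s=np.load("scene.npy",allow_pickle=True).item()
a=cv2.resize(s["image"][130:270,215:385,::-1],None,fx=4,fy=4,interpolation=cv2.INTER_CUBIC);cv2.imwrite("pics/s1.png",a)
E
```

```text
scene sample_box 0.65 510
scene fixture 0.94 3091
top sample_box 0.8 671
top fixture 0.74 3398
blue [0.44850544 0.32323096 0.03      ]
flo0 [0.41173851 0.00528538 0.03      ]
flo1 [0.61791424 0.00658381 0.03      ]
```

View pics/t1.png

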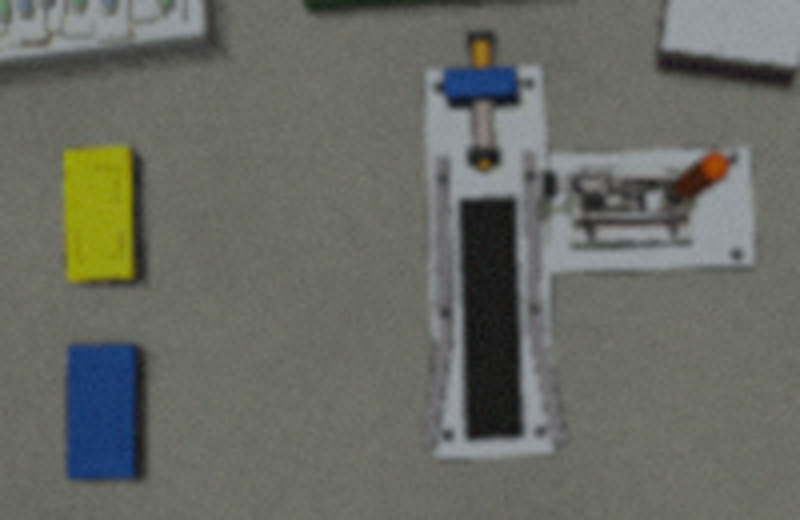

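View pics/s1.png

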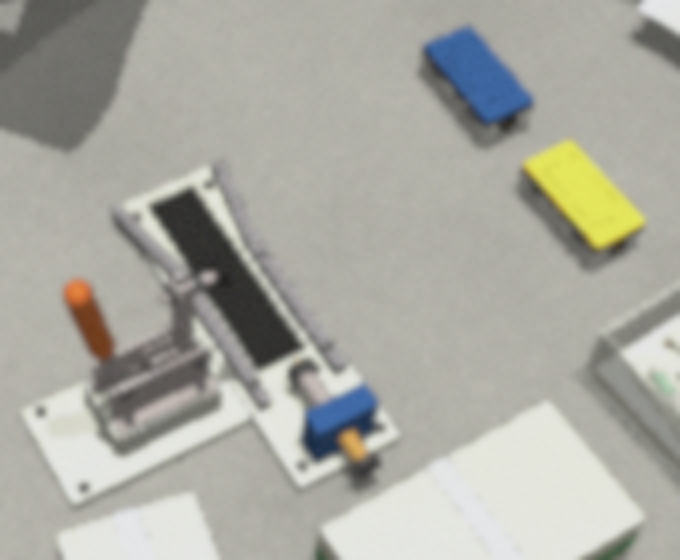

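```bash
cat > fit.py <<'E'
from h import *
import sys
def softfit(c,im,val,roi,L,W,z,x0):
    # val: soft membership 0..1 image ; fit rectangle L x W at height z by min squared diff with antialiased render
    u0,v0,u1,v1=roi; v=val[v0:v1,u0:u1]
    def cost(p):
        x,y,a=p; ca,sa=np.cos(a),np.sin(a)
        cs=np.array([[L,W],[L,-W],[-L,-W],[-L,W]])/2
        P=np.c_[x+cs[:,0]*ca-cs[:,1]*sa,y+cs[:,0]*sa+cs[:,1]*ca,np.full(4,z)]
        q=proj(c,P)-[u0,v0]; S=8
        m=np.zeros(((v1-v0)*S,(u1-u0)*S),np.float32)
        cv2.fillPoly(m,[np.round(((q+.5)*S-.5)*16).astype(np.int32)],1.,shift=4)
        m=cv2.resize(m,(u1-u0,v1-v0),interpolation=cv2.INTER_AREA); m=cv2.GaussianBlur(m,(0,0),.6)
        return ((m-v)**2).sum()
    best=None
    for a0 in(-.05,0,.05):
        r=minimize(cost,[x0[0],x0[1],x0[2]+a0],method="Nelder-Mead",options=dict(initial_simplex=np.array([x0,[x0[0]+.01,x0[1],x0[2]],[x0[0],x0[1]+.01,x0[2]],[x0[0],x0[1],x0[2]+.06]])+[0,0,a0],xatol=1e-5,fatol=1e-4))
        if best is None or r.fun<best.fun: best=r
    return best
E
python3 - <<'E'
from fit import *
for n in("top","scene"):
    s=np.load(f"{n}.npy",allow_pickle=True).item(); c=cam(s); im=s["image"].astype(float)
    B=np.clip(((im[...,2]-im[...,0])-10)/80,0,1)
    rois={"top":((120,205,155,260),(120,155,155,210)),"scene":((315,130,355,170),(335,160,385,200))}[n]
    Bn=B/np.percentile(B[rois[0][1]:rois[0][3],rois[0][0]:rois[0][2]],95)
    r=softfit(c,im,np.clip(Bn,0,1),rois[0],.110,.056,.044,np.array([.4485,.323,0])); print(n,"blue",r.x,np.degrees(r.x[2]),r.fun)
    Y=np.clip(((im[...,0]-im[...,2])-20)/100,0,1); 
    ro=rois[1]; Y=np.clip(Y/np.percentile(Y[ro[1]:ro[3],ro[0]:ro[2]],90),0,1)
    r=softfit(c,im,Y,ro,.110,.056,.044,np.array([.61,.325,0])); print(n,"yellow",r.x,np.degrees(r.x[2]),r.fun)
    G=im.mean(2); 
    if n=="top":
        ro=(223,176,243,248); D=np.clip((150-G)/(150-35),0,1)
        for z in(.016,):
            r=softfit(c,im,D,ro,.2,.048,z,np.array([.51,.006,0])); x,y,a=r.x
            print("floor",r.x,np.degrees(a),r.fun,"origin",x+.085*np.cos(a),y+.085*np.sin(a))
E
```

```text
top blue [0.45052348 0.32324666 0.00773241] 0.4430343617283889 11.110654862933728
top yellow [0.61184568 0.32695518 0.03628684] 2.0790826815225234 2.017565765790287
floor [0.52366057 0.00764244 0.0204875 ] 1.173847519697719 24.753915411254948 origin 0.6086427347015776 0.009383758025576557
scene blue [0.45138966 0.31999891 0.00054659] 0.03131745105251462 2.1545427111173434
scene yellow [0.61402341 0.32402838 0.03974334] 2.277125608722206 2.8763158547195937
```

```bash
cat > ov.py <<'E'
from fit import *
def fx(o,a,P):
    P=np.atleast_2d(P); c,s=np.cos(a),np.sin(a)
    return np.c_[o[0]+P[:,0]*c-P[:,1]*s,o[1]+P[:,0]*s+P[:,1]*c,P[:,2]]
def rect(x0,x1,y0,y1,z): return np.array([[x0,y0,z],[x1,y0,z],[x1,y1,z],[x0,y1,z]])
def draw(n,o,a,box,roi,out,S=5,src=None):
    s=src or np.load(f"{n}.npy",allow_pickle=True).item(); c=cam(s)
    im=cv2.resize(s["image"][roi[1]:roi[3],roi[0]:roi[2],::-1],None,fx=S,fy=S,interpolation=cv2.INTER_CUBIC)
    L=[(rect(-.2,.125,-.05,.05,.012),(0,255,0)),(rect(-.185,.015,-.024,.024,.016),(0,0,255)),
       (rect(-.1,.05,-.031,.031,.026),(255,0,255)),(rect(.09,.114,-.03,.03,.068),(0,255,255)),
       (np.array([[-.1,-.031,.026],[-.19,-.047,.026]]),(255,0,255)),(np.array([[-.1,.031,.026],[-.19,.047,.026]]),(255,0,255)),
       (np.array([[0,-.152,.087],[0,-.152-.145*np.sin(np.radians(10)),.087+.145*np.cos(np.radians(10))]]),(255,255,0)),
       (np.array([[0,-.052,.170],[0,-.085,.170],[0,-.085,.185],[0,-.085,.085]]),(255,255,0))]
    for P,col in L:
        q=((proj(c,fx(o,a,P))-roi[:2]+.5)*S).astype(int); cv2.polylines(im,[q],len(q)==4 and col!=(255,255,0),col,1)
    if box is not None:
        q=((proj(c,fx(box[:2],box[2],rect(-.055,.055,-.028,.028,.044)))-roi[:2]+.5)*S).astype(int); cv2.polylines(im,[q],True,(0,255,0),1)
    cv2.imwrite(out,im)
E
python3 - <<'E'
from ov import *
draw("top",(.6086,.0094),.0205,None,(210,135,310,250),"pics/t2.png")
draw("scene",(.6086,.0094),.0205,None,(215,165,325,255),"pics/s2.png",6)
E
```

```text
(no output)
```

View pics/t2.png

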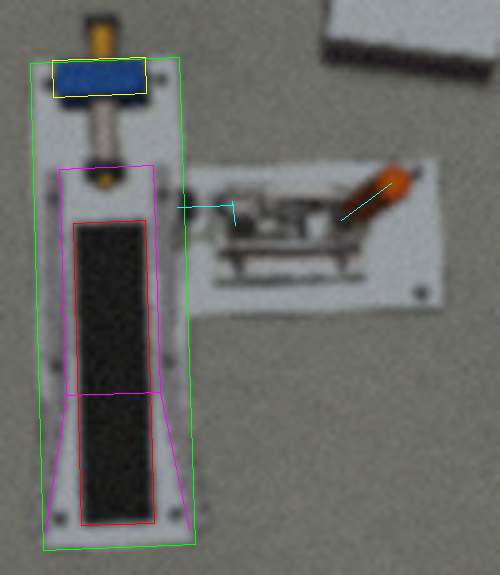

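View pics/s2.png

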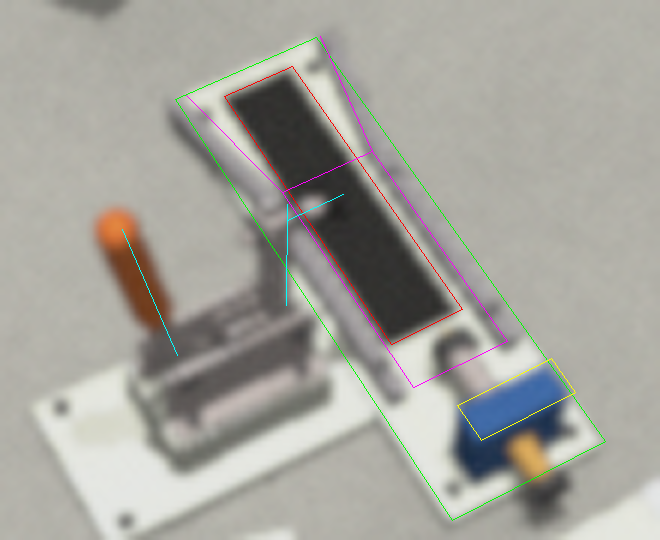

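```bash
cat > plan.py <<'E'
from h import *
import json,sys
# python3 plan.py step_mm x,y,z[,yawdeg] ... : rows from the current measured pose; rotation first part of the path
def plan(pos,yaw,wps,step):
    rows=[];p=np.array(pos);y=yaw
    for w in wps:
        t=np.array(w[:3]); ty=w[3] if len(w)>3 else y
        d=(ty-y+180)%360-180
        n=int(max(1,np.ceil(np.linalg.norm(t-p)/step*1000),np.ceil(abs(np.radians(d))/.14)))
        dp=(t-p)/n
        for i in range(n):
            a=np.radians(y+d*i/n); R=Ro.from_euler("xyz",[np.pi,0,a]).as_matrix()
            s=R.T@dp*100; rows.append(dict(x=round(s[0],2),y=round(s[1],2),z=round(s[2],2),roll=round(-np.radians(d)/n,3)))
        p=t;y=y+d
    return rows
if __name__=="__main__":
    from plant import ctrl
    o=ctrl.get_obs(); st=float(sys.argv[1]); w=[[float(v) for v in a.split(",")] for a in sys.argv[2:]]
    print(o["clock"],o["tool_pos"].round(4),o["orientation"].round(2),o["joint_pos"].round(1),o["force"].round(2),o["opening"])
    r=plan(o["tool_pos"],o["orientation"][2],w,st)
    for i in range(0,len(r),12): print(json.dumps(r[i:i+12]).replace('"',"'"))
E
python3 plan.py 42 .30,-.60,.40 .48,-.25,.42,-170 .50,.05,.36,-179.8 .451,.3216,.20,-179.8 .451,.3216,.10,-179.8
```

```text
1.5 [ 0.2502 -0.6269  0.2265] [ 180.     -0.   -158.24] [-51.7  20.5   0.7   0.  -70.1 -16.5] [ 0.72 -0.62 -0.2 ] 0.08778161945548311
[{'x': -1.12, 'y': 0.13, 'z': -3.47, 'roll': -0.0}, {'x': -1.12, 'y': 0.13, 'z': -3.47, 'roll': -0.0}, {'x': -1.12, 'y': 0.13, 'z': -3.47, 'roll': -0.0}, {'x': -1.12, 'y': 0.13, 'z': -3.47, 'roll': -0.0}, {'x': -1.12, 'y': 0.13, 'z': -3.47, 'roll': -0.0}, {'x': -2.97, 'y': 2.58, 'z': -0.2, 'roll': 0.021}, {'x': -2.92, 'y': 2.64, 'z': -0.2, 'roll': 0.021}, {'x': -2.86, 'y': 2.7, 'z': -0.2, 'roll': 0.021}, {'x': -2.8, 'y': 2.76, 'z': -0.2, 'roll': 0.021}, {'x': -2.75, 'y': 2.82, 'z': -0.2, 'roll': 0.021}, {'x': -2.69, 'y': 2.87, 'z': -0.2, 'roll': 0.021}, {'x': -2.63, 'y': 2.93, 'z': -0.2, 'roll': 0.021}]
[{'x': -2.57, 'y': 2.98, 'z': -0.2, 'roll': 0.021}, {'x': -2.51, 'y': 3.03, 'z': -0.2, 'roll': 0.021}, {'x': -2.44, 'y': 3.08, 'z': -0.2, 'roll': 0.021}, {'x': -0.9, 'y': 3.65, 'z': 0.75, 'roll': 0.021}, {'x': -0.82, 'y': 3.67, 'z': 0.75, 'roll': 0.021}, {'x': -0.74, 'y': 3.68, 'z': 0.75, 'roll': 0.021}, {'x': -0.66, 'y': 3.7, 'z': 0.75, 'roll': 0.021}, {'x': -0.58, 'y': 3.71, 'z': 0.75, 'roll': 0.021}, {'x': -0.5, 'y': 3.72, 'z': 0.75, 'roll': 0.021}, {'x': -0.42, 'y': 3.73, 'z': 0.75, 'roll': 0.021}, {'x': -0.34, 'y': 3.74, 'z': 0.75, 'roll': 0.021}, {'x': 0.6, 'y': 3.4, 'z': 2.0, 'roll': -0.0}]
[{'x': 0.6, 'y': 3.4, 'z': 2.0, 'roll': -0.0}, {'x': 0.6, 'y': 3.4, 'z': 2.0, 'roll': -0.0}, {'x': 0.6, 'y': 3.4, 'z': 2.0, 'roll': -0.0}, {'x': 0.6, 'y': 3.4, 'z': 2.0, 'roll': -0.0}, {'x': 0.6, 'y': 3.4, 'z': 2.0, 'roll': -0.0}, {'x': 0.6, 'y': 3.4, 'z': 2.0, 'roll': -0.0}, {'x': 0.6, 'y': 3.4, 'z': 2.0, 'roll': -0.0}, {'x': 0.0, 'y': -0.0, 'z': 3.33, 'roll': -0.0}, {'x': 0.0, 'y': -0.0, 'z': 3.33, 'roll': -0.0}, {'x': 0.0, 'y': -0.0, 'z': 3.33, 'roll': -0.0}]
```

Request:
jog_arm(
  commands=[
    {"x":-1.1,"y":0.1,"z":-3.5},
    {"x":-1.1,"y":0.1,"z":-3.5},
    {"x":-1.1,"y":0.1,"z":-3.5},
    {"x":-1.1,"y":0.1,"z":-3.5},
    {"x":-1.1,"y":0.1,"z":-3.5},
    {"x":-3,"y":2.6,"z":-0.2,"roll":0.02},
    {"x":-2.9,"y":2.6,"z":-0.2,"roll":0.02},
    {"x":-2.9,"y":2.7,"z":-0.2,"roll":0.02},
    {"x":-2.8,"y":2.8,"z":-0.2,"roll":0.02},
    {"x":-2.7,"y":2.8,"z":-0.2,"roll":0.02},
    {"x":-2.7,"y":2.9,"z":-0.2,"roll":0.02},
    {"x":-2.6,"y":2.9,"z":-0.2,"roll":0.02},
  ],
  gripper=8.7,
)

```text
validation failed for argument at $.co...
```

Request:
jog_arm(
  commands=[
    {"x":-2.6,"y":3,"z":-0.2,"roll":0.02},
    {"x":-2.5,"y":3,"z":-0.2,"roll":0.02},
    {"x":-2.4,"y":3.1,"z":-0.2,"roll":0.02},
    {"x":-0.9,"y":3.6,"z":0.7,"roll":0.02},
    {"x":-0.8,"y":3.7,"z":0.7,"roll":0.02},
    {"x":-0.7,"y":3.7,"z":0.7,"roll":0.02},
    {"x":-0.7,"y":3.7,"z":0.7,"roll":0.02},
    {"x":-0.6,"y":3.7,"z":0.7,"roll":0.02},
    {"x":-0.5,"y":3.7,"z":0.7,"roll":0.02},
    {"x":-0.4,"y":3.7,"z":0.7,"roll":0.02},
    {"x":-0.3,"y":3.7,"z":0.7,"roll":0.02},
    {"x":0.6,"y":3.4,"z":1},
  ],
)

```text
validation failed for argument at $.co...
```

```bash
python3 plan.py 42 .451,.3216,.20,-179.8 .451,.3216,.08,-179.8
```

```text
1.5 [ 0.2502 -0.6269  0.2265] [ 180.     -0.   -158.24] [-51.7  20.5   0.7   0.  -70.1 -16.5] [ 0.72 -0.62 -0.2 ] 0.08778161945548311
[{'x': -2.24, 'y': 3.36, 'z': 0.11, 'roll': 0.016}, {'x': -2.19, 'y': 3.4, 'z': 0.11, 'roll': 0.016}, {'x': -2.14, 'y': 3.43, 'z': 0.11, 'roll': 0.016}, {'x': -2.08, 'y': 3.46, 'z': 0.11, 'roll': 0.016}, {'x': -2.03, 'y': 3.49, 'z': 0.11, 'roll': 0.016}, {'x': -1.97, 'y': 3.53, 'z': 0.11, 'roll': 0.016}, {'x': -1.92, 'y': 3.56, 'z': 0.11, 'roll': 0.016}, {'x': -1.86, 'y': 3.59, 'z': 0.11, 'roll': 0.016}, {'x': -1.8, 'y': 3.61, 'z': 0.11, 'roll': 0.016}, {'x': -1.75, 'y': 3.64, 'z': 0.11, 'roll': 0.016}, {'x': -1.69, 'y': 3.67, 'z': 0.11, 'roll': 0.016}, {'x': -1.63, 'y': 3.7, 'z': 0.11, 'roll': 0.016}]
[{'x': -1.57, 'y': 3.72, 'z': 0.11, 'roll': 0.016}, {'x': -1.52, 'y': 3.74, 'z': 0.11, 'roll': 0.016}, {'x': -1.46, 'y': 3.77, 'z': 0.11, 'roll': 0.016}, {'x': -1.4, 'y': 3.79, 'z': 0.11, 'roll': 0.016}, {'x': -1.34, 'y': 3.81, 'z': 0.11, 'roll': 0.016}, {'x': -1.28, 'y': 3.83, 'z': 0.11, 'roll': 0.016}, {'x': -1.22, 'y': 3.85, 'z': 0.11, 'roll': 0.016}, {'x': -1.16, 'y': 3.87, 'z': 0.11, 'roll': 0.016}, {'x': -1.1, 'y': 3.89, 'z': 0.11, 'roll': 0.016}, {'x': -1.04, 'y': 3.9, 'z': 0.11, 'roll': 0.016}, {'x': -0.97, 'y': 3.92, 'z': 0.11, 'roll': 0.016}, {'x': -0.91, 'y': 3.94, 'z': 0.11, 'roll': 0.016}]
[{'x': 0.0, 'y': -0.0, 'z': 4.0, 'roll': -0.0}, {'x': 0.0, 'y': -0.0, 'z': 4.0, 'roll': -0.0}, {'x': 0.0, 'y': -0.0, 'z': 4.0, 'roll': -0.0}]
```

Request:
jog_arm(
  commands=[
    {"x":-1.1,"y":0.1,"z":-3.5,"roll":0},
    {"x":-1.1,"y":0.1,"z":-3.5,"roll":0},
    {"x":-1.1,"y":0.1,"z":-3.5,"roll":0},
    {"x":-1.1,"y":0.1,"z":-3.5,"roll":0},
    {"x":-1.1,"y":0.1,"z":-3.5,"roll":0},
    {"x":-3,"y":2.6,"z":-0.2,"roll":0.02},
    {"x":-2.9,"y":2.6,"z":-0.2,"roll":0.02},
    {"x":-2.9,"y":2.7,"z":-0.2,"roll":0.02},
    {"x":-2.8,"y":2.8,"z":-0.2,"roll":0.02},
    {"x":-2.7,"y":2.8,"z":-0.2,"roll":0.02},
    {"x":-2.7,"y":2.9,"z":-0.2,"roll":0.02},
    {"x":-2.6,"y":2.9,"z":-0.2,"roll":0.02},
  ],
  gripper=8.7,
)

```text
clock: 2.7
tool_pos: [0.4253, -0.3553, 0.4159]
orientation: [-180.0, 0.0, -166.3]
force: [1.5, -0.3, -0.2]
opening: 0.0872
```

Request:
jog_arm(
  commands=[
    {"x":-2.6,"y":3,"z":-0.2,"roll":0.02},
    {"x":-2.5,"y":3,"z":-0.2,"roll":0.02},
    {"x":-2.4,"y":3.1,"z":-0.2,"roll":0.02},
    {"x":-0.9,"y":3.6,"z":0.7,"roll":0.02},
    {"x":-0.8,"y":3.7,"z":0.7,"roll":0.02},
    {"x":-0.7,"y":3.7,"z":0.7,"roll":0.02},
    {"x":-0.7,"y":3.7,"z":0.7,"roll":0.02},
    {"x":-0.6,"y":3.7,"z":0.7,"roll":0.02},
    {"x":-0.5,"y":3.7,"z":0.7,"roll":0.02},
    {"x":-0.4,"y":3.7,"z":0.7,"roll":0.02},
    {"x":-0.3,"y":3.7,"z":0.7,"roll":0.02},
    {"x":0.6,"y":3.4,"z":1,"roll":0},
  ],
)

```text
clock: 3.9
tool_pos: [0.4882, 0.083, 0.3555]
orientation: [180.0, 0.0, -178.9]
force: [0.1, -0.4, -1.1]
opening: 0.0867
```

```bash
python3 plan.py 42 .451,.3216,.20,-179.8 .451,.3216,.08,-179.8
```

```text
3.9 [0.4882 0.083  0.3555] [ 1.7999e+02  4.0000e-02 -1.7889e+02] [  32.4   -0.2   -8.5    0.   -81.7 -121.3] [ 0.14 -0.4  -1.11] 0.08672990752201837
[{'x': 0.47, 'y': 3.42, 'z': 2.22, 'roll': 0.002}, {'x': 0.47, 'y': 3.42, 'z': 2.22, 'roll': 0.002}, {'x': 0.48, 'y': 3.42, 'z': 2.22, 'roll': 0.002}, {'x': 0.49, 'y': 3.41, 'z': 2.22, 'roll': 0.002}, {'x': 0.5, 'y': 3.41, 'z': 2.22, 'roll': 0.002}, {'x': 0.5, 'y': 3.41, 'z': 2.22, 'roll': 0.002}, {'x': 0.51, 'y': 3.41, 'z': 2.22, 'roll': 0.002}, {'x': 0.0, 'y': -0.0, 'z': 4.0, 'roll': -0.0}, {'x': 0.0, 'y': -0.0, 'z': 4.0, 'roll': -0.0}, {'x': 0.0, 'y': -0.0, 'z': 4.0, 'roll': -0.0}]
```

Request:
jog_arm(
  commands=[
    {"x":0.5,"y":3.4,"z":2.2,"roll":0.002},
    {"x":0.5,"y":3.4,"z":2.2,"roll":0.002},
    {"x":0.5,"y":3.4,"z":2.2,"roll":0.002},
    {"x":0.5,"y":3.4,"z":2.2,"roll":0.002},
    {"x":0.5,"y":3.4,"z":2.2,"roll":0.002},
    {"x":0.5,"y":3.4,"z":2.2,"roll":0.002},
    {"x":0.5,"y":3.0,"z":2,"roll":0.002},
    {"x":0,"y":0,"z":2,"roll":0},
    {"x":0,"y":0,"z":0,"roll":0},
    {"x":0,"y":0,"z":0,"roll":0},
  ],
)

```text
clock: 4.9
tool_pos: [0.4498, 0.3145, 0.1839]
orientation: [-180.0, -0.0, -179.7]
force: [0.2, -0.1, 0.5]
opening: 0.0873
```

```bash
python3 plan.py 30 .451,.3216,.08,-179.8 .451,.3216,.016
python3 - <<'E'
from ov import *
from plant import ctrl
for n in("top","scene"):
    s=ctrl.snapshot(n); np.save(n+"1.npy",s,allow_pickle=True)
    roi=(90,170,190,270) if n=="top" else (290,60,410,180)
    draw(n,(.6086,.0094),.0205,(.451,.3216,.004),roi,f"pics/{n}1.png",5,s)
E
```

```text
4.9 [0.4498 0.3145 0.1839] [-179.96   -0.   -179.65] [  55.4   10.6  -18.9    0.   -60.5 -145.1] [ 0.19 -0.11  0.53] 0.0872607384978065
[{'x': -0.03, 'y': 0.18, 'z': 2.6, 'roll': 0.001}, {'x': -0.03, 'y': 0.18, 'z': 2.6, 'roll': 0.001}, {'x': -0.03, 'y': 0.18, 'z': 2.6, 'roll': 0.001}, {'x': -0.03, 'y': 0.18, 'z': 2.6, 'roll': 0.001}, {'x': 0.0, 'y': -0.0, 'z': 2.13, 'roll': -0.0}, {'x': 0.0, 'y': -0.0, 'z': 2.13, 'roll': -0.0}, {'x': 0.0, 'y': -0.0, 'z': 2.13, 'roll': -0.0}]
```

View pics/top1.png

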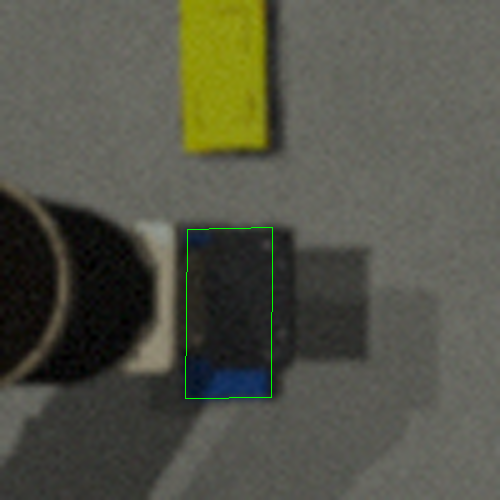

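View pics/scene1.png

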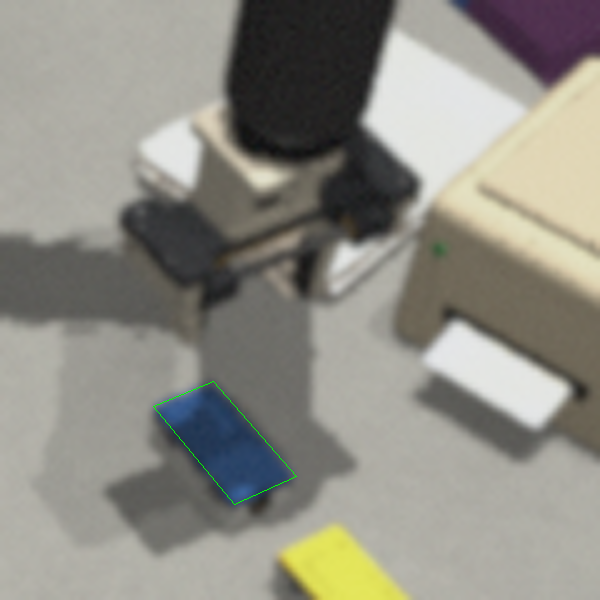

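Request:
jog_arm(
  commands=[
    {"x":0,"y":0.2,"z":2.6,"roll":0},
    {"x":0,"y":0.2,"z":2.6,"roll":0},
    {"x":0,"y":0.2,"z":2.6,"roll":0},
    {"x":0,"y":0.1,"z":2.6,"roll":0},
    {"x":0,"y":0,"z":2,"roll":0},
    {"x":0,"y":0,"z":1.5,"roll":0},
    {"x":0,"y":0,"z":1,"roll":0},
    {"x":0,"y":0,"z":0.7,"roll":0},
    {"x":0,"y":0,"z":0,"roll":0},
    {"x":0,"y":0,"z":0,"roll":0},
  ],
)

```text
clock: 6.0
tool_pos: [0.4501, 0.3221, 0.0283]
orientation: [180.0, 0.0, -179.7]
force: [-0.4, 0.1, 0.8]
opening: 0.0874
```

Request:
jog_arm(
  commands=[
    {"x":0,"y":0,"z":0.6,"roll":0},
    {"x":0,"y":0,"z":0.6,"roll":0},
    {"x":0,"y":0,"z":0,"roll":0},
  ],
)

```text
clock: 6.3
tool_pos: [0.4493, 0.3213, 0.0148]
orientation: [-180.0, -0.0, -179.7]
force: [0.3, 0.2, -0.3]
opening: 0.0871
```

Request:
jog_arm(
  commands=[
    {"x":0,"y":0,"z":0,"roll":0},
    {"x":0,"y":0,"z":0,"roll":0},
    {"x":0,"y":0,"z":0,"roll":0},
    {"x":0,"y":0,"z":0,"roll":0},
    {"x":0,"y":0,"z":0,"roll":0},
    {"x":0,"y":0,"z":0,"roll":0},
    {"x":0,"y":0,"z":0,"roll":0},
    {"x":0,"y":0,"z":0,"roll":0},
  ],
  gripper=4.5,
)

```text
clock: 7.1
tool_pos: [0.4498, 0.3219, 0.0157]
orientation: [180.0, 0.0, -179.7]
force: [0.1, 0.7, 2.0]
opening: 0.0556
```

Request:
jog_arm(
  commands=[
    {"x":0,"y":0,"z":-1,"roll":0},
    {"x":0,"y":0,"z":-2,"roll":0},
    {"x":0,"y":0,"z":-3,"roll":0},
    {"x":0,"y":0,"z":-4,"roll":0},
    {"x":0,"y":0,"z":-4,"roll":0},
    {"x":0,"y":0,"z":-2,"roll":0},
    {"x":0,"y":0,"z":0,"roll":0},
    {"x":0,"y":0,"z":0,"roll":0},
  ],
)

```text
clock: 7.9
tool_pos: [0.4489, 0.3211, 0.1749]
orientation: [-180.0, -0.1, -179.7]
force: [0.2, 0.4, -5.2]
opening: 0.0564
```

```bash
python3 plan.py 30 .504,.0073,.175,-178.8
```

```text
7.9 [0.4489 0.3211 0.1749] [-1.7999e+02 -7.0000e-02 -1.7970e+02] [ 5.590e+01  1.140e+01 -1.910e+01 -1.000e-01 -5.950e+01 -1.456e+02] [ 0.24  0.39 -5.22] 0.05641516577840196
[{'x': -0.49, 'y': -2.86, 'z': -0.0, 'roll': -0.001}, {'x': -0.48, 'y': -2.86, 'z': -0.0, 'roll': -0.001}, {'x': -0.48, 'y': -2.86, 'z': -0.0, 'roll': -0.001}, {'x': -0.47, 'y': -2.86, 'z': -0.0, 'roll': -0.001}, {'x': -0.47, 'y': -2.86, 'z': -0.0, 'roll': -0.001}, {'x': -0.47, 'y': -2.86, 'z': -0.0, 'roll': -0.001}, {'x': -0.46, 'y': -2.86, 'z': -0.0, 'roll': -0.001}, {'x': -0.46, 'y': -2.86, 'z': -0.0, 'roll': -0.001}, {'x': -0.45, 'y': -2.86, 'z': -0.0, 'roll': -0.001}, {'x': -0.45, 'y': -2.86, 'z': -0.0, 'roll': -0.001}, {'x': -0.45, 'y': -2.86, 'z': -0.0, 'roll': -0.001}]
```

Request:
jog_arm(
  commands=[
    {"x":-0.2,"y":-1.4,"z":0,"roll":0},
    {"x":-0.5,"y":-2.9,"z":0,"roll":0},
    {"x":-0.5,"y":-3,"z":0,"roll":0},
    {"x":-0.5,"y":-3,"z":0,"roll":-0.004},
    {"x":-0.5,"y":-3,"z":0,"roll":-0.004},
    {"x":-0.5,"y":-3,"z":0,"roll":-0.004},
    {"x":-0.5,"y":-3,"z":0,"roll":-0.004},
    {"x":-0.5,"y":-3,"z":0,"roll":0},
    {"x":-0.5,"y":-3,"z":0,"roll":0},
    {"x":-0.5,"y":-2.5,"z":0,"roll":0},
    {"x":-0.3,"y":-1.7,"z":0,"roll":0},
    {"x":-0.2,"y":-1,"z":0,"roll":0},
  ],
)

```text
clock: 9.1
tool_pos: [0.5046, 0.0154, 0.1737]
orientation: [-179.9, -0.2, -178.9]
force: [0.3, 0.5, -4.8]
opening: 0.0556
```

Request:
jog_arm(
  commands=[
    {"x":0,"y":0,"z":1.5,"roll":0},
    {"x":0,"y":0,"z":2,"roll":0},
    {"x":0,"y":0,"z":2,"roll":0},
    {"x":0,"y":0,"z":1.5,"roll":0},
    {"x":0,"y":0,"z":0,"roll":0},
    {"x":0,"y":0,"z":0,"roll":0},
  ],
)

```text
clock: 9.7
tool_pos: [0.5056, 0.0173, 0.1052]
orientation: [-180.0, -0.1, -178.7]
force: [0.7, 0.3, -4.4]
opening: 0.0559
```

Run:
```python
from ov import *
from plant import ctrl
o=ctrl.get_obs(); print(o["clock"],o["tool_pos"],o["orientation"],o["force"])
for n in("top","scene"):
    s=ctrl.snapshot(n); np.save(n+"2.npy",s,allow_pickle=True)
    roi=(205,135,305,250) if n=="top" else (205,125,325,255)
    draw(n,(.6086,.0094),.0205,None,roi,f"pics/{n}2.png",5 if n=="top" else 4,s)
```

```text
9.7 [0.50555662 0.01734878 0.10517376] [-1.79951152e+02 -8.98009376e-02 -1.78730427e+02] [ 0.67181269  0.30298435 -4.36854328]
```

View pics/top2.png

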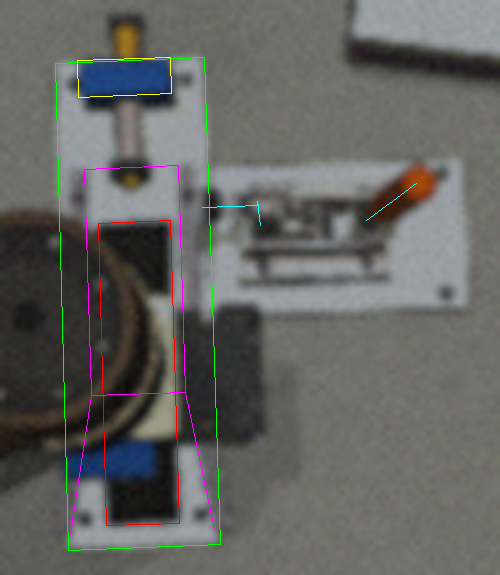

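View pics/scene2.png

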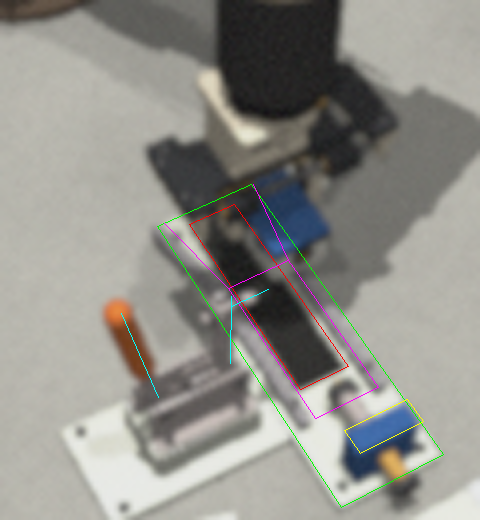

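Run:
```python
from ov import *
# top: blue strip columns/rows
s=np.load("top2.npy",allow_pickle=True).item(); c=cam(s); im=s["image"].astype(float)
B=np.clip((im[...,2]-im[...,0]-10)/80,0,1); sub=B[222:234,212:245]
print(sub.round(1)[:, ::2])
P=fx((.5056+.0012,.0173),np.radians(1.27),rect(-.055,.055,-.028,.028,.133)); print("pred corners",proj(c,P).round(1))
s2=np.load("scene2.npy",allow_pickle=True).item(); c2=cam(s2); print("scene pred",proj(c2,P).round(1), ((proj(c2,P)-[205,125]+.5)*4).round())
# fixture edges in clean first pictures: sub-pixel floor side edges (top)
t=np.load("top.npy",allow_pickle=True).item()["image"].astype(float).mean(2)
for r in(190,205,220,235): print(r,t[r,216:252].round().astype(int))
for q in(-.17,-.12,-.06,-.02): print(q,proj(c,fx((.6086,.0094),.0205,[[q,.05,.012],[q,.024,.016],[q,-.024,.016],[q,-.05,.012]])).round(1).tolist())
```

```text
[[0.  0.  0.  0.  0.  0.  0.  0.  0.  0.  0.  0.  0.  0.  0.  0.  0. ]
 [0.  0.  0.  0.  0.  0.  0.  0.  0.3 0.4 0.4 0.4 0.  0.  0.  0.  0. ]
 [0.  0.  0.  0.  0.  0.  0.1 0.3 0.6 0.8 0.9 0.8 0.1 0.  0.  0.  0. ]
 [0.  0.  0.  0.1 0.2 0.3 0.5 0.7 0.8 0.9 0.9 0.9 0.1 0.  0.  0.  0. ]
 [0.  0.  0.  0.4 0.6 0.7 0.8 0.8 0.9 1.  0.9 0.8 0.1 0.  0.  0.  0. ]
 [0.  0.  0.  0.6 0.9 0.9 0.9 0.9 0.9 0.9 0.9 0.9 0.1 0.  0.  0.  0. ]
 [0.  0.  0.  0.6 0.9 0.9 0.9 0.9 0.9 0.9 0.9 0.8 0.2 0.  0.  0.  0. ]
 [0.  0.  0.  0.5 0.8 0.8 0.7 0.7 0.7 0.7 0.7 0.6 0.  0.  0.  0.  0. ]
 [0.  0.  0.  0.2 0.3 0.3 0.2 0.3 0.4 0.3 0.3 0.2 0.  0.  0.  0.  0. ]
 [0.  0.  0.  0.  0.  0.  0.  0.  0.  0.  0.  0.  0.  0.  0.  0.  0. ]
 [0.  0.  0.  0.  0.  0.  0.  0.  0.  0.  0.  0.  0.  0.  0.  0.  0. ]
 [0.  0.  0.  0.  0.  0.  0.  0.  0.  0.  0.  0.  0.  0.  0.  0.  0. ]]
pred corners [[236.1 229.3]
 [235.  193.3]
 [216.7 194. ]
 [217.7 229.9]]
scene pred [[256.9 165.6]
 [273.2 188.7]
 [287.9 181.9]
 [271.1 159.4]] [[210. 164.]
 [275. 257.]
 [333. 230.]
 [267. 140.]]
190 [102 115 124 110 105 109 111 124 117  71  36  26  32  32  25  28  28  26
  27  29  29  24  51 112 149 139 121 107 107 123 134 140 155 153 157 151]
205 [112 121 121 113 108  98  91 119 125  94  42  26  20  29  26  27  26  29
  23  26  26  24  37  72 109 118 102  99 107 120 133 117  96 102 108 106]
220 [105  89  95 108 106 101 114 144 150 117  66  27  25  26  28  31  25  25
  25  26  24  26  23  47 113 148 149 138 116 109 113 114 117 105 102 104]
235 [100 109 107  97 119 147 153 157 152 135  87  39  26  23  26  23  25  25
  26  25  27  26  24  37  77 127 149 150 152 145 130 118 111 110  95  94]
-0.17 [[217.9, 235.4], [225.7, 235.0], [240.3, 234.5], [248.3, 234.3]]
-0.12 [[217.5, 220.2], [225.3, 219.8], [239.9, 219.3], [247.8, 219.1]]
-0.06 [[217.0, 202.1], [224.8, 201.7], [239.3, 201.1], [247.2, 201.0]]
-0.02 [[216.7, 190.1], [224.4, 189.6], [238.9, 189.1], [246.8, 189.0]]
```

Request:
jog_arm(
  commands=[
    {"x":0.2,"y":-0.6,"z":0,"roll":0},
    {"x":0.2,"y":-0.5,"z":0,"roll":0},
    {"x":0,"y":0,"z":1.5,"roll":0},
    {"x":0,"y":0,"z":2,"roll":0},
    {"x":0,"y":0,"z":1.5,"roll":0},
    {"x":0,"y":0,"z":0.8,"roll":0},
    {"x":0,"y":0,"z":0.4,"roll":0},
    {"x":0,"y":0,"z":0,"roll":0},
    {"x":0,"y":0,"z":0,"roll":0},
  ],
)

```text
clock: 10.7
tool_pos: [0.5027, 0.0065, 0.0442]
orientation: [180.0, 0.1, -178.7]
force: [0.1, 0.1, -5.0]
opening: 0.0554
```

Request:
jog_arm(
  commands=[
    {"x":0,"y":0,"z":0.4,"roll":0},
    {"x":0,"y":0,"z":0.3,"roll":0},
    {"x":0,"y":0,"z":0.2,"roll":0},
    {"x":0,"y":0,"z":0.1,"roll":0},
    {"x":0,"y":0,"z":0,"roll":0},
  ],
)

```text
clock: 11.2
tool_pos: [0.5021, 0.0064, 0.0334]
orientation: [-180.0, -0.0, -178.7]
force: [0.7, 0.3, -4.5]
opening: 0.0562
```

Run:
```python
from ov import *
from plant import ctrl
for n in("top","scene"):
    s=ctrl.snapshot(n); np.save(n+"3.npy",s,allow_pickle=True)
    roi=(205,135,305,250) if n=="top" else (205,125,325,255)
    draw(n,(.6086,.008),.0205,None,roi,f"pics/{n}3.png",5 if n=="top" else 4,s)
o=ctrl.get_obs(); print(o["force"],o["tool_pos"])
```

```text
[-0.49362981  0.18228386 -4.55124611] [0.50223002 0.00646036 0.03357001]
```

View pics/scene3.png

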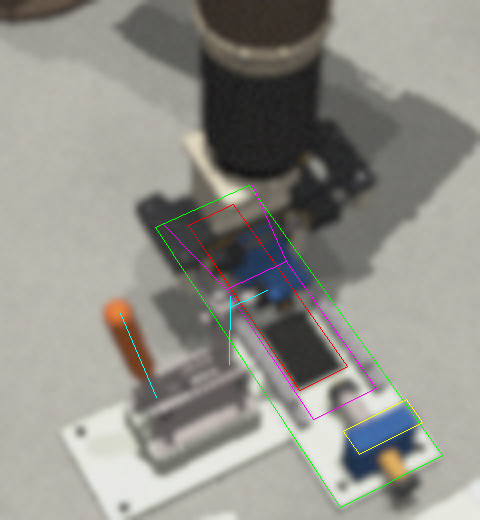

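View pics/top3.png

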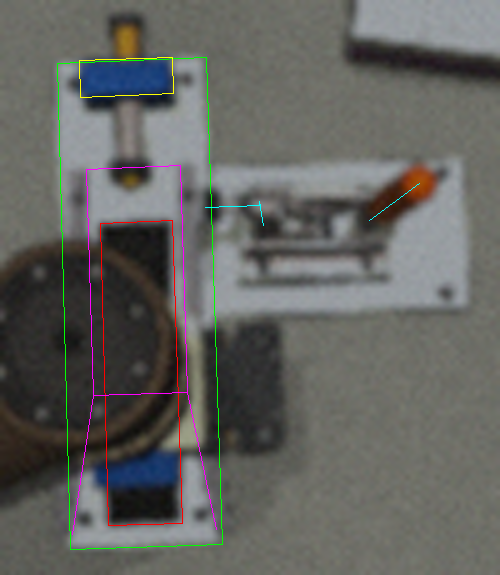

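Request:
jog_arm(
  commands=[
    {"x":0,"y":0,"z":0.1,"roll":0},
    {"x":0,"y":0,"z":0,"roll":0},
  ],
)

```text
clock: 11.5
tool_pos: [0.5022, 0.0065, 0.0325]
orientation: [-180.0, -0.0, -178.7]
force: [-0.7, -0.3, -4.9]
opening: 0.056
```

Request:
jog_arm(
  commands=[
    {"x":0,"y":0,"z":0.1,"roll":0},
    {"x":0,"y":0,"z":0,"roll":0},
  ],
)

```text
clock: 11.7
tool_pos: [0.5023, 0.0065, 0.0322]
orientation: [-180.0, 0.0, -178.7]
force: [-2.7, 1.0, 4.2]
opening: 0.0558
```

Request:
jog_arm(
  commands=[
    {"x":0,"y":0,"z":0,"roll":0},
    {"x":0,"y":0,"z":0,"roll":0},
    {"x":0,"y":0,"z":0,"roll":0},
    {"x":0,"y":0,"z":-0.5,"roll":0},
    {"x":0,"y":0,"z":-1,"roll":0},
    {"x":0,"y":0,"z":-2,"roll":0},
    {"x":0,"y":0,"z":-2,"roll":0},
    {"x":0,"y":0,"z":-1.5,"roll":0},
  ],
  gripper=7.5,
)

```text
clock: 12.5
tool_pos: [0.5028, 0.0066, 0.1037]
orientation: [180.0, 0.1, -178.7]
force: [0.5, 0.6, 0.3]
opening: 0.0749
```

Request:
jog_arm(
  commands=[
    {"x":3,"y":0,"z":-0.2,"roll":0},
    {"x":3,"y":0,"z":0,"roll":0},
    {"x":3,"y":0,"z":0,"roll":0},
    {"x":0,"y":0,"z":0,"roll":0},
    {"x":0,"y":0,"z":0,"roll":0},
    {"x":0,"y":0,"z":0,"roll":0},
    {"x":0,"y":0,"z":0,"roll":0},
    {"x":0,"y":0,"z":0,"roll":0},
  ],
  gripper=0,
)

```text
clock: 13.3
tool_pos: [0.4127, 0.0045, 0.1035]
orientation: [-180.0, -0.0, -178.8]
force: [0.1, -0.1, -0.1]
opening: 0.0169
```

Run:
```python
from ov import *
from plant import ctrl
for n in("top","scene"):
    s=ctrl.snapshot(n); np.save(n+"4.npy",s,allow_pickle=True)
    roi=(205,135,305,250) if n=="top" else (205,125,325,255)
    draw(n,(.6086,.008),.0205,None,roi,f"pics/{n}4.png",5 if n=="top" else 4,s)
o=ctrl.get_obs(); print(o["force"],o["tool_pos"])
```

```text
[ 0.38898309 -0.64597535 -0.02305914] [0.41241775 0.00444512 0.10333892]
```

View pics/scene4.png

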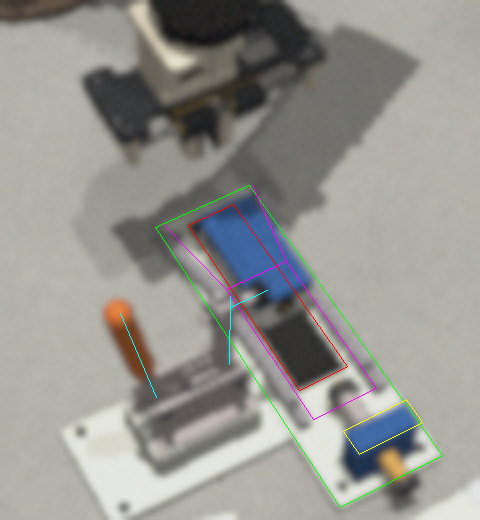

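View pics/top4.png

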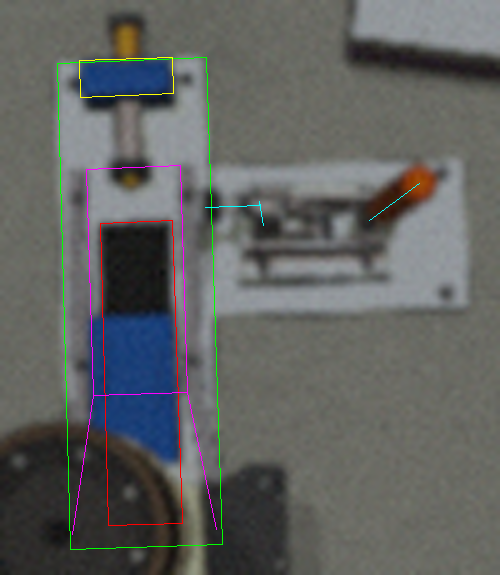

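Request:
jog_arm(
  commands=[
    {"x":0,"y":0,"z":1.5,"roll":0},
    {"x":0,"y":0,"z":2,"roll":0},
    {"x":0,"y":0,"z":2,"roll":0},
    {"x":0,"y":0,"z":1.2,"roll":0},
    {"x":0,"y":0,"z":0.5,"roll":0},
    {"x":0,"y":0,"z":0,"roll":0},
    {"x":0,"y":0,"z":0,"roll":0},
  ],
)

```text
clock: 14.1
tool_pos: [0.4126, 0.0046, 0.0319]
orientation: [-180.0, 0.0, -178.7]
force: [-0.3, -0.3, 0.8]
opening: 0.0005
```

Request:
jog_arm(
  commands=[
    {"x":-0.8,"y":0,"z":0,"roll":0},
    {"x":-0.6,"y":0,"z":0,"roll":0},
    {"x":-0.2,"y":0,"z":0,"roll":0},
    {"x":0,"y":0,"z":0,"roll":0},
  ],
)

```text
clock: 14.5
tool_pos: [0.4288, 0.0049, 0.0317]
orientation: [180.0, 0.0, -178.8]
force: [0.2, 1.3, 1.1]
opening: 0.0005
```

Request:
jog_arm(
  commands=[
    {"x":-0.4,"y":0,"z":0,"roll":0},
    {"x":-0.4,"y":0,"z":0,"roll":0},
    {"x":-0.4,"y":0,"z":0,"roll":0},
  ],
)

```text
clock: 14.8
tool_pos: [0.4395, 0.0048, 0.0314]
orientation: [-180.0, -0.1, -178.8]
force: [-4.3, -0.5, 2.5]
opening: 0.0005
```

Request:
jog_arm(
  commands=[
    {"x":-0.4,"y":0,"z":0,"roll":0},
    {"x":-0.5,"y":0,"z":0,"roll":0},
    {"x":-0.5,"y":0,"z":0,"roll":0},
    {"x":-0.5,"y":0,"z":0,"roll":0},
    {"x":-0.5,"y":0,"z":0,"roll":0},
    {"x":-0.5,"y":0,"z":0,"roll":0},
  ],
)

```text
clock: 15.4
tool_pos: [0.4696, 0.0058, 0.0315]
orientation: [-180.0, -0.0, -178.8]
force: [-1.1, 0.3, -1.6]
opening: 0.0006
```

Request:
jog_arm(
  commands=[
    {"x":-0.5,"y":0,"z":0,"roll":0},
    {"x":-0.5,"y":0,"z":0,"roll":0},
    {"x":-0.5,"y":0,"z":0,"roll":0},
    {"x":-0.5,"y":0,"z":0,"roll":0},
    {"x":-0.5,"y":0,"z":0,"roll":0},
    {"x":-0.5,"y":0,"z":0,"roll":0},
  ],
)

```text
clock: 16.0
tool_pos: [0.4996, 0.0064, 0.0315]
orientation: [-180.0, -0.0, -178.8]
force: [-2.3, -0.3, -1.4]
opening: 0.0003
```

Run:
```python
from ov import *
from plant import ctrl
for n in("top","scene"):
    s=ctrl.snapshot(n); np.save(n+"5.npy",s,allow_pickle=True)
    roi=(205,135,305,250) if n=="top" else (205,125,325,255)
    draw(n,(.6086,.008),.0205,None,roi,f"pics/{n}5.png",5 if n=="top" else 4,s)
o=ctrl.get_obs(); print(o["force"],o["tool_pos"])
```

```text
[-0.49054568 -0.76828643  0.37923307] [0.50039062 0.00660129 0.03171438]
```

View pics/scene5.png

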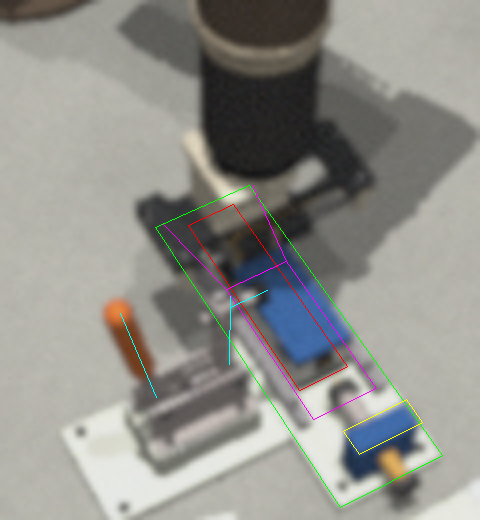

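View pics/top5.png

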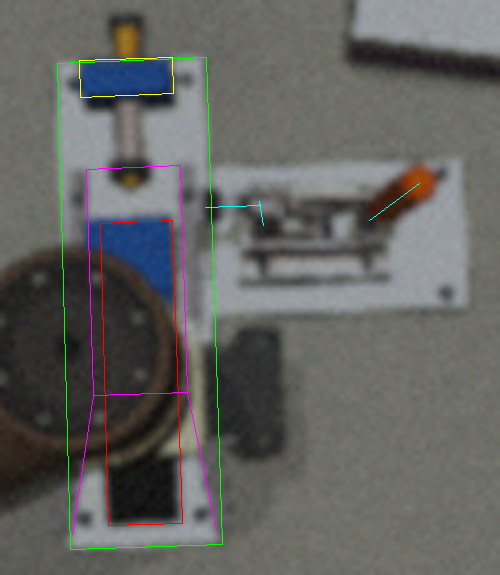

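Request:
jog_arm(
  commands=[
    {"x":-0.3,"y":0,"z":0,"roll":0},
    {"x":-0.4,"y":0,"z":0,"roll":0},
    {"x":-0.3,"y":0,"z":0,"roll":0},
    {"x":-0.2,"y":0,"z":0,"roll":0},
  ],
)

```text
clock: 16.5
tool_pos: [0.5113, 0.0066, 0.0316]
orientation: [-180.0, -0.0, -178.8]
force: [-4.1, -0.2, 2.7]
opening: 0.0002
```

Request:
jog_arm(
  commands=[
    {"x":-0.1,"y":0,"z":0,"roll":0},
    {"x":-0.1,"y":0,"z":0,"roll":0},
  ],
)

```text
clock: 16.7
tool_pos: [0.5131, 0.0066, 0.0316]
orientation: [-180.0, -0.0, -178.8]
force: [-3.5, -0.4, 2.8]
opening: 0.0004
```

Request:
jog_arm(
  commands=[
    {"x":-0.1,"y":0,"z":0,"roll":0},
    {"x":-0.1,"y":0,"z":0,"roll":0},
  ],
)

```text
clock: 16.9
tool_pos: [0.5152, 0.0067, 0.0316]
orientation: [180.0, -0.0, -178.8]
force: [-3.3, 0.2, 1.5]
opening: 0.0001
```

Request:
jog_arm(
  commands=[
    {"x":-0.1,"y":0,"z":0,"roll":0},
    {"x":-0.1,"y":0,"z":0,"roll":0},
  ],
)

```text
clock: 17.1
tool_pos: [0.5172, 0.0068, 0.0315]
orientation: [-180.0, -0.0, -178.7]
force: [-3.4, -0.2, 2.2]
opening: 0.0001
```

Request:
jog_arm(
  commands=[
    {"x":-0.1,"y":0,"z":0,"roll":0},
    {"x":-0.1,"y":0,"z":0,"roll":0},
  ],
)

```text
clock: 17.3
tool_pos: [0.5193, 0.0068, 0.0316]
orientation: [180.0, 0.0, -178.7]
force: [-3.2, -0.1, 2.7]
opening: 0.0004
```

Request:
jog_arm(
  commands=[
    {"x":-0.1,"y":0,"z":0,"roll":0},
    {"x":0,"y":0,"z":0,"roll":0},
  ],
)

```text
clock: 17.5
tool_pos: [0.5205, 0.0069, 0.0316]
orientation: [180.0, 0.0, -178.8]
force: [-2.4, -0.2, 0.6]
opening: 0.0004
```

Request:
jog_arm(
  commands=[
    {"x":-0.1,"y":0,"z":0,"roll":0},
    {"x":0,"y":0,"z":0,"roll":0},
  ],
)

```text
clock: 17.7
tool_pos: [0.5214, 0.0069, 0.0315]
orientation: [180.0, 0.0, -178.8]
force: [-2.1, 0.5, 1.3]
opening: 0.0008
```

Request:
jog_arm(
  commands=[
    {"x":-0.1,"y":0,"z":0,"roll":0},
    {"x":0,"y":0,"z":0,"roll":0},
  ],
)

```text
clock: 17.9
tool_pos: [0.5223, 0.0069, 0.0315]
orientation: [180.0, 0.0, -178.7]
force: [-1.3, 0.2, 0.2]
opening: 0.0006
```

Request:
jog_arm(
  commands=[
    {"x":-0.05,"y":0,"z":0,"roll":0},
    {"x":-0.05,"y":0,"z":0,"roll":0},
  ],
)

```text
clock: 18.1
tool_pos: [0.523, 0.0069, 0.0315]
orientation: [-180.0, -0.0, -178.8]
force: [-3.9, 0.5, 1.0]
opening: 0.0008
```

Request:
jog_arm(
  commands=[
    {"x":-0.05,"y":0,"z":0,"roll":0},
    {"x":-0.05,"y":0,"z":0,"roll":0},
  ],
)

```text
clock: 18.3
tool_pos: [0.5241, 0.0069, 0.0315]
orientation: [-180.0, -0.0, -178.8]
force: [-4.7, -0.4, 2.5]
opening: 0.0003
```

Request:
jog_arm(
  commands=[
    {"x":-0.05,"y":0,"z":0,"roll":0},
    {"x":-0.05,"y":0,"z":0,"roll":0},
  ],
)

```text
clock: 18.5
tool_pos: [0.5251, 0.0069, 0.0315]
orientation: [-180.0, -0.0, -178.8]
force: [-4.2, -0.3, 2.8]
opening: 0.0006
```

Request:
jog_arm(
  commands=[
    {"x":-0.05,"y":0,"z":0,"roll":0},
    {"x":-0.05,"y":0,"z":0,"roll":0},
  ],
)

```text
clock: 18.7
tool_pos: [0.5261, 0.0069, 0.0315]
orientation: [-180.0, -0.0, -178.8]
force: [-4.6, -0.3, 2.4]
opening: 0.0005
```

Request:
jog_arm(
  commands=[
    {"x":-0.05,"y":0,"z":0,"roll":0},
    {"x":-0.05,"y":0,"z":0,"roll":0},
  ],
)

```text
clock: 18.9
tool_pos: [0.5271, 0.007, 0.0315]
orientation: [-180.0, -0.0, -178.8]
force: [-4.7, 0.1, 2.3]
opening: 0.0001
```

Request:
jog_arm(
  commands=[
    {"x":-0.05,"y":0,"z":0,"roll":0},
    {"x":-0.05,"y":0,"z":0,"roll":0},
  ],
)

```text
clock: 19.1
tool_pos: [0.5275, 0.0069, 0.0315]
orientation: [-180.0, -0.1, -178.8]
force: [-8.1, 0.5, 6.1]
opening: 0.0004
```

Run:
```python
from ov import *
from plant import ctrl
for n in("top","scene"):
    s=ctrl.snapshot(n); np.save(n+"6.npy",s,allow_pickle=True)
    roi=(215,140,265,190) if n=="top" else (265,180,325,240)
    cv2.imwrite(f"pics/{n}6.png",cv2.resize(s["image"][roi[1]:roi[3],roi[0]:roi[2],::-1],None,fx=10,fy=10,interpolation=cv2.INTER_CUBIC))
o=ctrl.get_obs(); print(o["force"],o["tool_pos"])
```

```text
[-6.85317451  1.18464247  5.362777  ] [0.5275256  0.00687427 0.03151654]
```

View pics/scene6.png

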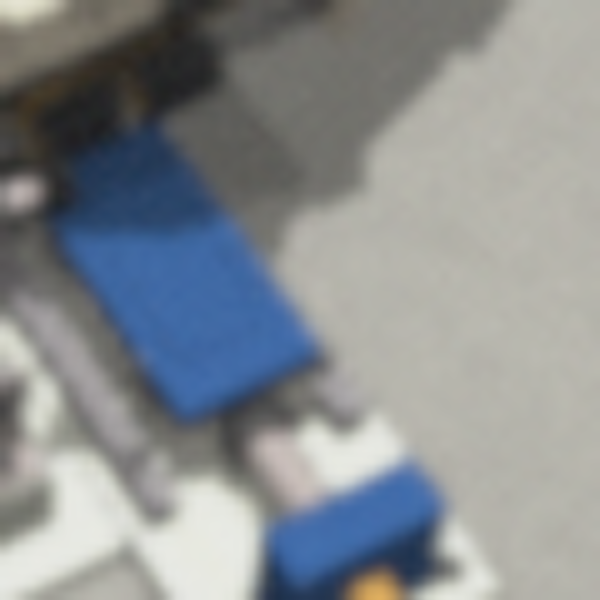

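View pics/top6.png

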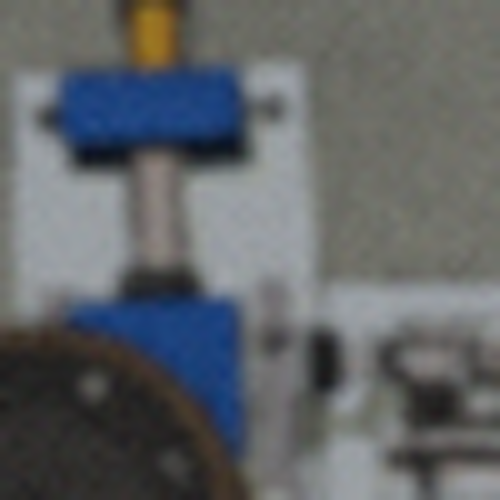

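Request:
jog_arm(
  commands=[
    {"x":-0.04,"y":0,"z":0,"roll":0},
    {"x":0,"y":0,"z":0,"roll":0},
  ],
)

```text
clock: 19.4
tool_pos: [0.5276, 0.0068, 0.0315]
orientation: [-180.0, -0.1, -178.8]
force: [-8.0, 1.3, 6.1]
opening: 0.0002
```

Request:
jog_arm(
  commands=[
    {"x":-0.04,"y":0,"z":0,"roll":0},
    {"x":0,"y":0,"z":0,"roll":0},
  ],
)

```text
clock: 19.6
tool_pos: [0.5278, 0.0068, 0.0315]
orientation: [-180.0, -0.1, -178.8]
force: [-8.6, 1.3, 5.8]
opening: 0.0005
```

Request:
jog_arm(
  commands=[
    {"x":-0.04,"y":0,"z":-0.04,"roll":0},
    {"x":0,"y":0,"z":0,"roll":0},
  ],
)

```text
clock: 19.8
tool_pos: [0.5281, 0.0068, 0.0315]
orientation: [-180.0, -0.1, -178.8]
force: [-7.2, 1.1, 1.5]
opening: 0.0006
```

Request:
jog_arm(
  commands=[
    {"x":-0.04,"y":0,"z":-0.02,"roll":0},
    {"x":0,"y":0,"z":0,"roll":0},
  ],
)

```text
clock: 20.0
tool_pos: [0.5282, 0.0068, 0.0315]
orientation: [-180.0, -0.2, -178.8]
force: [-7.8, 1.2, 2.4]
opening: 0.0005
```

Request:
jog_arm(
  commands=[
    {"x":-0.05,"y":0,"z":-0.02,"roll":0},
    {"x":0,"y":0,"z":0,"roll":0},
  ],
)

```text
clock: 20.2
tool_pos: [0.5284, 0.0067, 0.0315]
orientation: [-180.0, -0.2, -178.8]
force: [-7.9, 0.6, -0.1]
opening: 0.0004
```

Request:
jog_arm(
  commands=[
    {"x":-0.05,"y":0,"z":-0.02,"roll":0},
    {"x":0,"y":0,"z":0,"roll":0},
  ],
)

```text
clock: 20.4
tool_pos: [0.5286, 0.0067, 0.0316]
orientation: [-180.0, -0.2, -178.8]
force: [-8.3, 0.6, -0.2]
opening: 0.0006
```

Request:
jog_arm(
  commands=[
    {"x":-0.06,"y":0,"z":0,"roll":0},
    {"x":0,"y":0,"z":0,"roll":0},
    {"x":0,"y":0,"z":0,"roll":0},
  ],
)

```text
clock: 20.7
tool_pos: [0.5287, 0.0066, 0.0315]
orientation: [-180.0, -0.3, -178.8]
force: [-10.2, 1.8, 1.7]
opening: 0.0007
```

Request:
jog_arm(
  commands=[
    {"x":-0.06,"y":0,"z":0,"roll":0},
    {"x":0,"y":0,"z":0,"roll":0},
    {"x":0,"y":0,"z":0,"roll":0},
  ],
)

```text
clock: 21.0
tool_pos: [0.5289, 0.0065, 0.0315]
orientation: [-179.9, -0.3, -178.8]
force: [-12.0, 2.1, 3.3]
opening: 0.0001
```

Request:
jog_arm(
  commands=[
    {"x":0.03,"y":0,"z":0,"roll":0},
    {"x":0.03,"y":0,"z":0,"roll":0},
    {"x":0.03,"y":0,"z":0,"roll":0},
    {"x":0.03,"y":0,"z":0,"roll":0},
    {"x":0.03,"y":0,"z":0,"roll":0},
    {"x":0.03,"y":0,"z":0,"roll":0},
  ],
)

```text
clock: 21.6
tool_pos: [0.5285, 0.0068, 0.0316]
orientation: [-180.0, -0.2, -178.8]
force: [-5.9, 0.8, -2.0]
opening: 0.0006
```

Request:
jog_arm(
  commands=[
    {"x":0.03,"y":0,"z":0,"roll":0},
    {"x":0.03,"y":0,"z":0,"roll":0},
    {"x":0.03,"y":0,"z":0,"roll":0},
    {"x":0.03,"y":0,"z":0,"roll":0},
    {"x":0.03,"y":0,"z":0,"roll":0},
    {"x":0.03,"y":0,"z":0,"roll":0},
  ],
)

```text
clock: 22.2
tool_pos: [0.5281, 0.0069, 0.0323]
orientation: [-180.0, -0.0, -178.8]
force: [-3.4, -0.5, -2.6]
opening: 0.0004
```

Request:
jog_arm(
  commands=[
    {"x":0.05,"y":0,"z":0,"roll":0},
    {"x":0.05,"y":0,"z":0,"roll":0},
    {"x":0.1,"y":0,"z":0,"roll":0},
    {"x":0.2,"y":0,"z":0,"roll":0},
    {"x":0.4,"y":0,"z":0,"roll":0},
    {"x":1,"y":0,"z":0,"roll":0},
    {"x":1.5,"y":0,"z":0,"roll":0},
  ],
)

```text
clock: 22.9
tool_pos: [0.4955, 0.0065, 0.0327]
orientation: [180.0, 0.1, -178.8]
force: [-0.2, 0.4, -0.1]
opening: 0.0005
```

Request:
jog_arm(
  commands=[
    {"x":0,"y":0,"z":-3,"roll":0},
    {"x":0,"y":0,"z":-4,"roll":0},
    {"x":0,"y":0,"z":-4,"roll":0},
    {"x":0,"y":-1,"z":-4,"roll":0},
    {"x":0,"y":-1,"z":-4,"roll":0},
    {"x":0,"y":-2,"z":-4,"roll":0},
    {"x":0,"y":-3,"z":-3,"roll":0},
    {"x":0,"y":-2,"z":-1,"roll":0},
    {"x":0,"y":0,"z":0,"roll":0},
  ],
)

```text
clock: 23.8
tool_pos: [0.4976, -0.0852, 0.3048]
orientation: [180.0, 0.3, -178.9]
force: [-0.0, -0.6, -0.4]
opening: 0.0002
```

```bash
python3 - <<'E'
from ov import *
from plant import ctrl
for n in("top","scene"):
    s=ctrl.snapshot(n); np.save(n+"7.npy",s,allow_pickle=True)
    roi=(210,130,330,230) if n=="top" else (215,160,335,260)
    cv2.imwrite(f"pics/{n}7.png",cv2.resize(s["image"][roi[1]:roi[3],roi[0]:roi[2],::-1],None,fx=6,fy=6,interpolation=cv2.INTER_CUBIC))
t=np.load("top.npy",allow_pickle=True).item(); c=cam(t)
print("sanitiser",onz(c,(366,214),.1),"jar",onz(c,(340,157),.08), "carton", onz(c,(293,135),.09))
import subprocess
E
python3 plan.py 30 .613,-.117,.30 .613,-.117,.205
```

```text
sanitiser [ 0.49464095 -0.41295735  0.1       ] jar [ 0.6787227  -0.34147135  0.08      ] carton [ 0.75046756 -0.19319513  0.09      ]
23.9 [ 0.4968 -0.0838  0.3024] [ 1.7997e+02  3.0000e-02 -1.7883e+02] [  12.8    1.7  -13.3   -0.   -75.  -101.6] [ 0.15 -0.04 -0.52] 0.0004001067494868882
[{'x': -2.31, 'y': -0.71, 'z': 0.05, 'roll': -0.0}, {'x': -2.31, 'y': -0.71, 'z': 0.05, 'roll': -0.0}, {'x': -2.31, 'y': -0.71, 'z': 0.05, 'roll': -0.0}, {'x': -2.31, 'y': -0.71, 'z': 0.05, 'roll': -0.0}, {'x': -2.31, 'y': -0.71, 'z': 0.05, 'roll': -0.0}, {'x': -0.0, 'y': -0.0, 'z': 2.38, 'roll': -0.0}, {'x': -0.0, 'y': -0.0, 'z': 2.38, 'roll': -0.0}, {'x': -0.0, 'y': -0.0, 'z': 2.38, 'roll': -0.0}, {'x': -0.0, 'y': -0.0, 'z': 2.38, 'roll': -0.0}]
```

View pics/scene7.png

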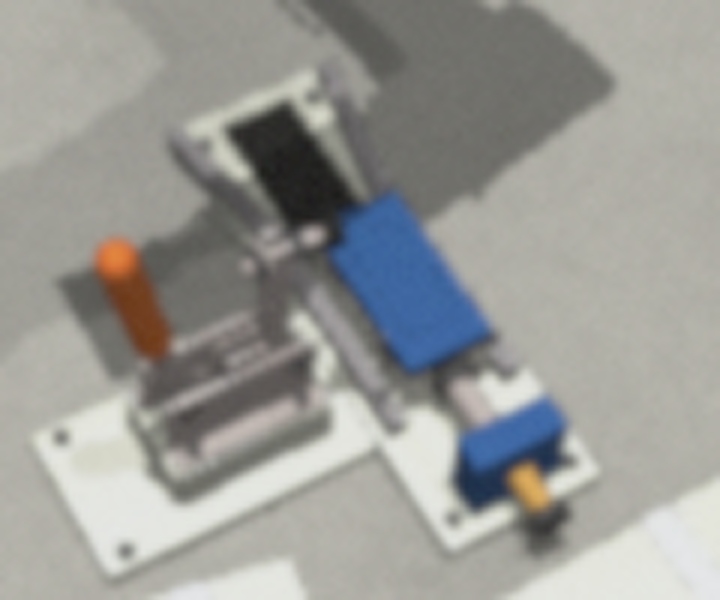

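View pics/top7.png

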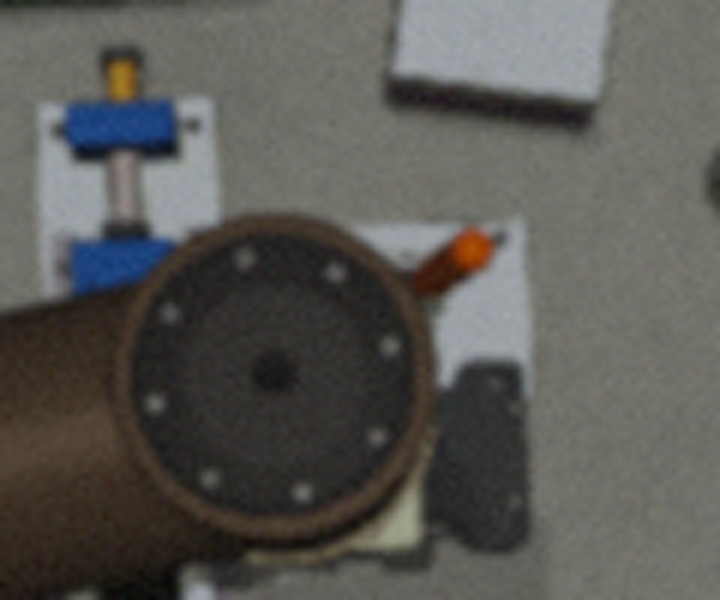

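Run:
```python
from ov import *
c=cam(np.load("scene.npy",allow_pickle=True).item())
q=proj(c,fx((.6086,.008),.0205,[[-.016,0,.06],[-.015,0,.06]])); d=q[1]-q[0]; print("px per mm",d)
for k in(6,7):
    im=np.load(f"scene{k}.npy",allow_pickle=True).item()["image"].astype(float)
    B=np.clip((im[...,2]-im[...,0]-10)/80,0,1)
    # front edge: fraction along channel dir through the front half, 3 lines
    out=[]
    for yy in np.linspace(-.02,.02,9):
        xs=np.linspace(.015,.06,300); p=proj(c,fx((.6086,.008),.0205,np.c_[xs,np.full(300,yy),np.full(300,.060)]))
        v=cv2.remap(B.astype(np.float32),p[:,0].astype(np.float32)[None],p[:,1].astype(np.float32)[None],cv2.INTER_CUBIC)[0]
        i=np.where(v<.45)[0][0]; out.append(xs[i]*1000)
    print(k,np.round(out,1),np.mean(out))
```

```text
px per mm [0.1516824  0.21780475]
6 [41.8 42.1 42.8 42.4 41.9 41.8 41.6 41.3 41.2] 41.8896321070234
7 [41.9 42.2 42.8 42.2 41.9 41.8 41.5 41.3 41.2] 41.88963210702341
```

Request:
jog_arm(
  commands=[
    {"x":-2.3,"y":-0.7,"z":0,"roll":0},
    {"x":-2.3,"y":-0.7,"z":0,"roll":0},
    {"x":-2.3,"y":-0.7,"z":0,"roll":0},
    {"x":-2.3,"y":-0.7,"z":0,"roll":0},
    {"x":-2.4,"y":-0.7,"z":0,"roll":0},
    {"x":0,"y":0,"z":2,"roll":0},
    {"x":0,"y":0,"z":2,"roll":0},
    {"x":0,"y":0,"z":2,"roll":0},
    {"x":0,"y":0,"z":1.5,"roll":0},
    {"x":0,"y":0,"z":0,"roll":0},
    {"x":0,"y":0,"z":0,"roll":0},
  ],
)

```text
clock: 25.0
tool_pos: [0.6139, -0.1155, 0.2272]
orientation: [-180.0, -0.1, -178.7]
force: [1.1, 0.9, 0.7]
opening: 0.0006
```

Run:
```python
from ov import *
from plant import ctrl
for n in("top","scene"):
    s=ctrl.snapshot(n); np.save(n+"8.npy",s,allow_pickle=True)
    roi=(210,130,330,230) if n=="top" else (195,130,315,250)
    cv2.imwrite(f"pics/{n}8.png",cv2.resize(s["image"][roi[1]:roi[3],roi[0]:roi[2],::-1],None,fx=5,fy=5,interpolation=cv2.INTER_CUBIC))
o=ctrl.get_obs(); print(o["force"],o["tool_pos"],o["orientation"])
```

```text
[0.11529986 0.05410396 0.70370471] [ 0.61451431 -0.11571717  0.22837927] [-1.79990665e+02  6.05175593e-02 -1.78713789e+02]
```

View pics/scene8.png

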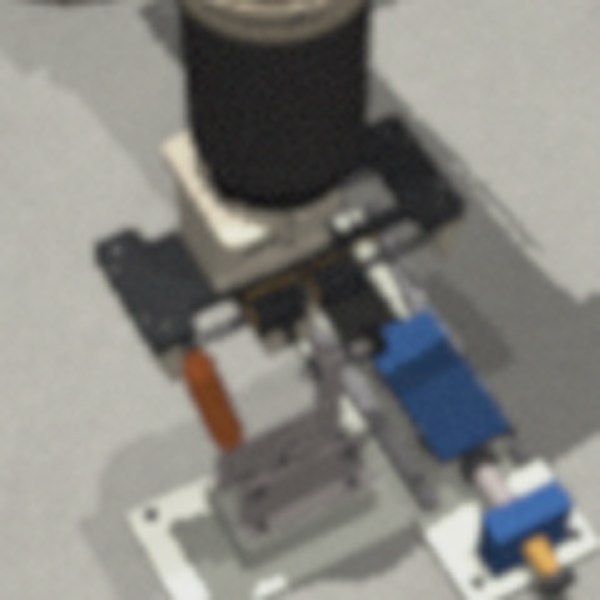

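View pics/top8.png

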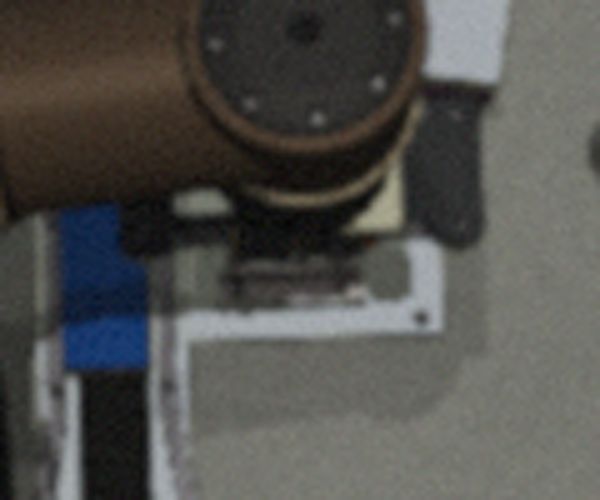

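Request:
jog_arm(
  commands=[
    {"x":0,"y":0,"z":1,"roll":0},
    {"x":0,"y":0,"z":1,"roll":0},
    {"x":0,"y":-0.4,"z":0,"roll":0},
    {"x":0,"y":-0.4,"z":0,"roll":0},
    {"x":0,"y":-0.3,"z":0,"roll":0},
  ],
)

```text
clock: 25.6
tool_pos: [0.6145, -0.1277, 0.2078]
orientation: [-180.0, 0.0, -178.8]
force: [0.3, 0.5, -0.1]
opening: 0.0004
```

Request:
jog_arm(
  commands=[
    {"x":0,"y":-0.3,"z":0,"roll":0},
    {"x":0,"y":-0.3,"z":0,"roll":0},
  ],
)

```text
clock: 25.8
tool_pos: [0.6146, -0.1336, 0.2078]
orientation: [-180.0, 0.0, -178.8]
force: [0.5, 0.2, -0.4]
opening: 0.0007
```

Request:
jog_arm(
  commands=[
    {"x":0,"y":-0.3,"z":0,"roll":0},
    {"x":0,"y":-0.3,"z":0,"roll":0},
  ],
)

```text
clock: 26.0
tool_pos: [0.6146, -0.1394, 0.2077]
orientation: [180.0, 0.0, -178.8]
force: [0.3, -0.1, -0.1]
opening: 0.0004
```

Request:
jog_arm(
  commands=[
    {"x":0,"y":-0.5,"z":0,"roll":0},
    {"x":0,"y":-0.5,"z":0.1,"roll":0},
    {"x":0,"y":-0.5,"z":0.1,"roll":0},
    {"x":0,"y":-0.5,"z":0.1,"roll":0},
  ],
)

```text
clock: 26.4
tool_pos: [0.615, -0.1595, 0.2044]
orientation: [180.0, -0.0, -178.7]
force: [0.2, 3.0, -0.7]
opening: 0.0007
```

```bash
cat > look.py <<'E'
from ov import *
from plant import ctrl
import sys
k=sys.argv[1]
for n in("top","scene"):
    s=ctrl.snapshot(n); np.save(n+k+".npy",s,allow_pickle=True)
    roi=(210,130,330,230) if n=="top" else (195,130,315,250)
    cv2.imwrite(f"pics/{n}{k}.png",cv2.resize(s["image"][roi[1]:roi[3],roi[0]:roi[2],::-1],None,fx=5,fy=5,interpolation=cv2.INTER_CUBIC))
o=ctrl.get_obs(); print(o["force"],o["tool_pos"],o["orientation"])
E
python3 look.py 9
```

```text
[-0.48848605 -0.58986759 -0.07552972] [ 0.61495843 -0.16001043  0.20434184] [-1.79976304e+02 -1.79653617e-02 -1.78784413e+02]
```

View pics/scene9.png

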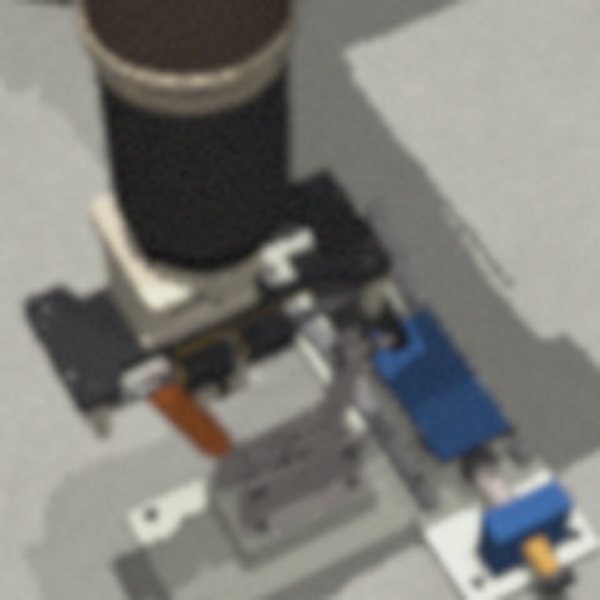

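Request:
jog_arm(
  commands=[
    {"x":0,"y":-0.6,"z":0.2,"roll":0},
    {"x":0,"y":-0.6,"z":0.2,"roll":0},
    {"x":0,"y":-0.6,"z":0.2,"roll":0},
    {"x":0,"y":-0.5,"z":0.2,"roll":0},
    {"x":0,"y":-0.5,"z":0.3,"roll":0},
    {"x":0,"y":-0.5,"z":0.3,"roll":0},
  ],
)

```text
clock: 27.1
tool_pos: [0.6158, -0.1928, 0.1904]
orientation: [-180.0, 0.0, -178.8]
force: [-0.1, 0.8, 1.6]
opening: 0.0003
```

Request:
jog_arm(
  commands=[
    {"x":0,"y":-0.5,"z":0.3,"roll":0},
    {"x":0,"y":-0.5,"z":0.3,"roll":0},
    {"x":0,"y":-0.4,"z":0.4,"roll":0},
    {"x":0,"y":-0.4,"z":0.4,"roll":0},
    {"x":0,"y":-0.4,"z":0.4,"roll":0},
    {"x":0,"y":-0.4,"z":0.4,"roll":0},
  ],
)

```text
clock: 27.7
tool_pos: [0.6163, -0.2184, 0.1681]
orientation: [180.0, -0.0, -178.7]
force: [-0.0, -0.3, -0.9]
opening: 0.0004
```

```bash
python3 look.py 10
```

```text
[ 0.58369604 -1.06746534 -0.77551555] [ 0.61588763 -0.21849783  0.16766981] [ 1.79987580e+02 -7.10449345e-02 -1.78780446e+02]
```

View pics/scene10.png

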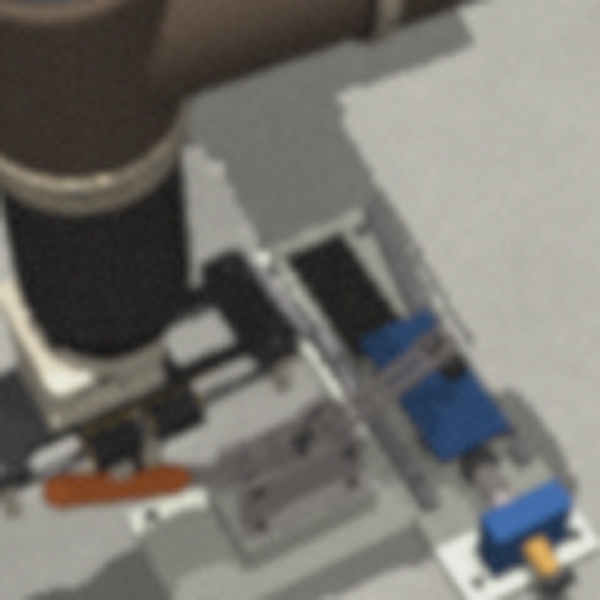

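Request:
jog_arm(
  commands=[
    {"x":0,"y":-0.35,"z":0.4,"roll":0},
    {"x":0,"y":-0.35,"z":0.5,"roll":0},
    {"x":0,"y":-0.35,"z":0.5,"roll":0},
    {"x":0,"y":-0.35,"z":0.5,"roll":0},
  ],
)

```text
clock: 28.2
tool_pos: [0.6166, -0.2324, 0.1491]
orientation: [180.0, -0.0, -178.7]
force: [-0.1, 0.1, -0.7]
opening: 0.0005
```

Request:
jog_arm(
  commands=[
    {"x":0,"y":-0.3,"z":0.4,"roll":0},
    {"x":0,"y":-0.2,"z":0.4,"roll":0},
    {"x":0,"y":-0.2,"z":0.4,"roll":0},
  ],
)

```text
clock: 28.5
tool_pos: [0.6168, -0.2393, 0.1372]
orientation: [180.0, -0.0, -178.8]
force: [0.4, -0.2, -0.7]
opening: 0.0006
```

Request:
jog_arm(
  commands=[
    {"x":0,"y":-0.2,"z":0.3,"roll":0},
    {"x":0,"y":-0.1,"z":0.3,"roll":0},
  ],
)

```text
clock: 28.7
tool_pos: [0.6169, -0.2423, 0.1314]
orientation: [-180.0, 0.0, -178.8]
force: [-0.4, 0.5, 2.4]
opening: 0.0004
```

Request:
jog_arm(
  commands=[
    {"x":0,"y":-0.1,"z":0.3,"roll":0},
    {"x":0,"y":-0.1,"z":0.3,"roll":0},
  ],
)

```text
clock: 28.9
tool_pos: [0.6171, -0.2443, 0.1262]
orientation: [-180.0, 0.0, -178.7]
force: [-1.8, 1.4, 8.1]
opening: 0.0004
```

Request:
jog_arm(
  commands=[
    {"x":0,"y":-0.05,"z":0.2,"roll":0},
    {"x":0,"y":-0.05,"z":0.2,"roll":0},
  ],
)

```text
clock: 29.1
tool_pos: [0.6171, -0.2454, 0.1228]
orientation: [-180.0, 0.1, -178.7]
force: [-2.5, 1.7, 9.2]
opening: 0.0004
```

Request:
jog_arm(
  commands=[
    {"x":0,"y":-0.05,"z":0.2,"roll":0},
    {"x":0,"y":-0.05,"z":0.2,"roll":0},
  ],
)

```text
clock: 29.3
tool_pos: [0.6171, -0.2466, 0.119]
orientation: [-179.9, 0.1, -178.7]
force: [-3.1, 0.4, 9.6]
opening: 0.0006
```

Request:
jog_arm(
  commands=[
    {"x":0,"y":-0.05,"z":0.2,"roll":0},
    {"x":0,"y":-0.05,"z":0.2,"roll":0},
  ],
)

```text
clock: 29.5
tool_pos: [0.6171, -0.2477, 0.115]
orientation: [-179.9, 0.1, -178.7]
force: [-3.0, -0.8, 9.3]
opening: 0.0001
```

Request:
jog_arm(
  commands=[
    {"x":0,"y":-0.05,"z":0.2,"roll":0},
    {"x":0,"y":-0.05,"z":0.2,"roll":0},
  ],
)

```text
clock: 29.7
tool_pos: [0.6173, -0.2486, 0.1107]
orientation: [-179.9, 0.1, -178.7]
force: [-1.4, -1.2, 7.2]
opening: 0.0003
```

Request:
jog_arm(
  commands=[
    {"x":0,"y":-0.05,"z":0.2,"roll":0},
    {"x":0,"y":0,"z":0.2,"roll":0},
  ],
)

```text
clock: 29.9
tool_pos: [0.6174, -0.249, 0.1061]
orientation: [-180.0, 0.1, -178.7]
force: [-0.1, -2.0, 1.9]
opening: 0.0007
```

Request:
jog_arm(
  commands=[
    {"x":0,"y":0,"z":0.2,"roll":0},
    {"x":0,"y":0,"z":0.1,"roll":0},
  ],
)

```text
clock: 30.1
tool_pos: [0.6167, -0.2483, 0.1018]
orientation: [180.0, -0.0, -178.8]
force: [-0.1, -0.1, 0.8]
opening: 0.0006
```

Request:
jog_arm(
  commands=[
    {"x":0,"y":0,"z":-0.3,"roll":0},
    {"x":0,"y":0,"z":-1,"roll":0},
    {"x":0,"y":0,"z":-3,"roll":0},
    {"x":0,"y":0,"z":-4,"roll":0},
    {"x":0,"y":0,"z":-4,"roll":0},
    {"x":1,"y":0,"z":-4,"roll":0},
    {"x":2,"y":-2,"z":-2,"roll":0},
    {"x":3,"y":-4,"z":0,"roll":0},
    {"x":3,"y":-4,"z":0,"roll":0},
    {"x":3,"y":-4,"z":0,"roll":0},
    {"x":2,"y":-3,"z":0,"roll":0},
    {"x":0,"y":0,"z":0,"roll":0},
  ],
)

```text
clock: 31.3
tool_pos: [0.478, -0.4248, 0.2867]
orientation: [-179.9, 0.0, -179.0]
force: [0.5, 0.3, 0.4]
opening: 0.0003
```

```bash
python3 look.py 11
python3 - <<'E'
import numpy as np,cv2
for n in("top","scene"):
    cv2.imwrite(f"pics/{n}12.png",np.load(n+"11.npy",allow_pickle=True).item()["image"][:,:,::-1])
E
```

```text
[ 1.07460349  0.19995646 -0.1561926 ] [ 0.48011856 -0.42234856  0.28632485] [-1.79983074e+02  4.47341109e-02 -1.78865251e+02]
```

View pics/scene11.png

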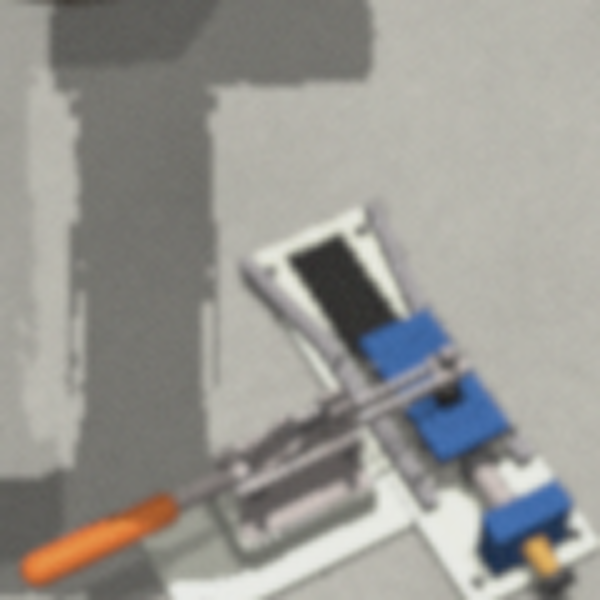

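View pics/top11.png

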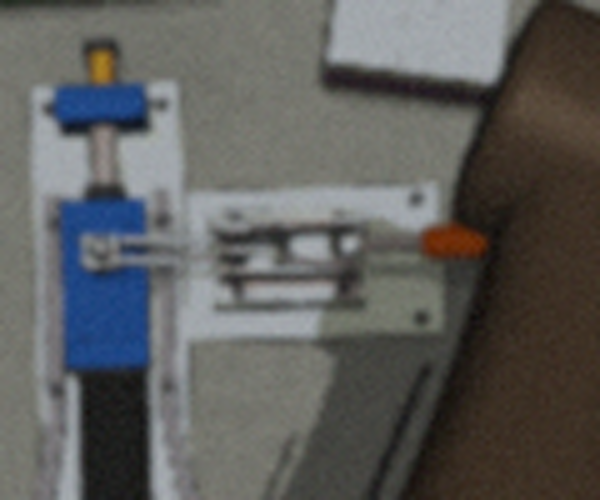

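View pics/scene12.png

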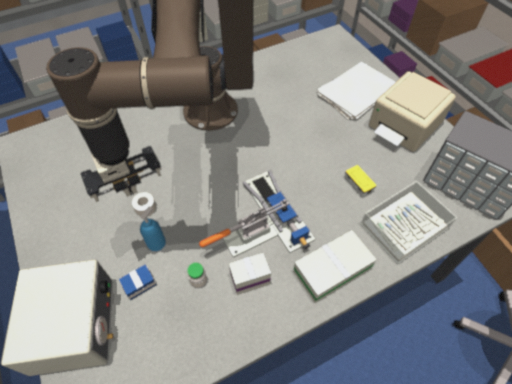

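Run:
```python
from ov import *
s=np.load("scene11.npy",allow_pickle=True).item(); c=cam(s)
for a in(80,85,90):
    r=np.radians(a); print(a,[((proj(c,fx((.6086,.007),.0205,[[0,-.152-R*np.sin(r),.087+R*np.cos(r)]]))[0]-[195,130]+.5)*5).round() for R in(.058,.156)])
im=s["image"].astype(float); B=np.clip((im[...,2]-im[...,0]-10)/80,0,1); out=[]
for yy in np.linspace(-.02,.02,9):
    xs=np.linspace(.02,.06,300); p=proj(c,fx((.6086,.008),.0205,np.c_[xs,np.full(300,yy),np.full(300,.060)])).astype(np.float32)
    v=cv2.remap(B.astype(np.float32),p[None,:,0],p[None,:,1],cv2.INTER_CUBIC)[0]; out.append(xs[np.where(v<.45)[0][0]]*1000)
print(np.round(out,1),np.mean(out))
```

```text
80 [array([164., 503.]), array([ 21., 556.])]
85 [array([163., 507.]), array([ 21., 568.])]
90 [array([163., 511.]), array([ 22., 578.])]
[41.9 42.1 42.7 42.3 42.1 41.8 41.7 41.3 40.9] 41.86547751765143
```

Run:
```python
from plant import ctrl
print(ctrl.close_job()); print(ctrl.get_obs()["clock"])
```

```text
the job is handed in; nothing more can be done
None
the job is handed in; nothing more can be done
```

The blue-lidded box is home on the stop in the channel, and the clamp is locked on its lid. I handed the job in at about 31.5 s of the 72 s allowed.

- **Loading and sliding:** I laid the box in the channel and pushed it from behind with closed fingers. Sliding friction was about 3.5 N. The nozzle was felt about 5 mm before the stop.
- **Pressing on the stop:** I pressed until the wrist read 12 N. I estimate about 7 N of that reached the stop; the rest was friction and the nozzle spring. I then backed off slowly so the box would not spring back.
- **Clamp:** I pushed the handle over in an arc. The highest wrist reading while pushing was about 10 N. It fell to under 1 N once past the over-centre point.

**Last checks:**
- The pictures showed no visible shift of the box's front edge between stop contact, backing off and clamping, so it stayed home. The image method resolves only a few tenths of a millimetre.
- The handle looks level at about 88–90°, and the spindle is on the lid. It stayed there after the arm moved away.
- The bystanders look unmoved, and the gripper was clear of everything.

**Limits:** The nozzle depth and the force on the stop could not be read directly; both are worked out from wrist force and tool position. The two cameras disagreed by 2–4 mm on the fixture's sideways position. I settled that against the held box, and the box slid in freely.

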